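# Build a second tier over the bowl on a kiln shelf

### The job

On the cream kiln shelf, build an upper tier over the low open bowl: stand the two tall round tube props on the shelf, one left and one right of the bowl and in line with its middle, then lay the long grey batt across them, centred over the bowl and parallel to the shelf's longer edges, each batt end about flush with the outer side of its prop. Last, lay the black tile flat on the middle of the batt, square with it. Set every piece down rather than dropping it, and do not knock or shift the bowl, the vase or the short square prop.

Things in the scene. Friction and masses are not known exactly. Their poses are not given: they have to be found in the camera images.
- kiln_shelf: fixed cream ceramic slab lying on the table, 260 (its x) x 300 (its y) mm, 15 thick; origin at the centre of its underside, z up; its longer edges run along its y, roughly left-right from the robot (within 8 degrees). It lies left or right of the robot's middle and carries bowl and vase, one nearer the robot, the other some 120 mm behind
- ware_board: fixed plywood board, 260 (its x) x 300 (its y) mm, 15 thick, on the other side, turned at most 8 degrees; origin at the centre of its underside; carries at first the props, tile, batt and a small grey jar with white lid (38 mm diameter, 40 tall, a bystander): the batt along its far edge, the others nearer, at least 80 mm apart centre to centre
- bowl: low open round bowl of pinkish clay, already on the kiln shelf; rim diameter 76 mm, 42 tall; origin at the centre of its underside, z up; loose, stays where it is
- vase: small round vase of pinkish clay with a narrow neck, on the kiln shelf in front of or behind the bowl; 62 mm widest diameter, 80 tall; origin at the centre of its underside, z up; loose, stays where it is
- prop_a: tall round cream tube prop, 42 mm outer diameter, 20 mm bore, 90 tall, standing; origin at the centre of its underside, z up; about 0.2 kg; the same as prop_b, either may go on either side
- prop_b: the other tall round cream tube prop, 42 mm outer diameter, 20 mm bore, 90 tall, standing; origin at the centre of its underside, z up; about 0.2 kg
- prop_short: short square solid cream prop, 42 x 42 mm, 45 tall; origin at the centre of its underside; not needed, stays where it is
- batt: long flat grey ceramic batt, 60 mm wide (its x) x 210 mm long (its y), 14 thick; lies on the far part of the ware board along the board's longer edges; origin at the centre of its underside, z up; about 0.35 kg
- tile: black glazed square tile with a cream plaited pattern on top, 50 x 50 mm, 16 thick; lies flat, pattern up; origin at the centre of its underside, x and y along its sides, z up; about 0.09 kg

How it is judged:
By the outcome, as a careful person would: the job done as asked, in the order asked, and still so for the second after the job is handed in, with the robot touching nothing.
It also fails if it takes over 112 s, if anything falls off the work surface, if the arm or the gripper's body presses on something with over 40 N, if the wrist force passes 120 N, or if a joint passes its speed limit or range.

### The arm

A 6-joint arm with a two-finger parallel gripper is mounted at the origin on the work surface. World frame = base frame: x ahead of the robot, y to its left, z up, the work surface at z = 0. Lengths are in m, angles in rad, forces in N, time in s.
With the tool pointing down it reaches from about 0.225 to 0.875 m from the base axis. Payload 3.4 kg.
Tool frame: the origin (TCP) lies at the very end of the fingers, on their centre line; the grasp point (between the pads) lies 19 mm behind it; x points along the fingers, z is the direction in which the jaws open and shut, and the axes are right-handed (so a half turn about x gives the same grasp; the last joint's range is limited). The gripper opens to 85 mm and grips with 20 to 120 N. Pads are 22 mm wide; open, the fingers measure 114 mm over their backs; the gripper's body (76 mm by 85 mm) begins 54 mm behind the grasp point. The pads swing forward as they close: fully open they stand 13 mm farther back than shut.
Start: joints at [-1.243, 0.276, 1.505, -0, 1.361, -0.121], TCP at [0.249, -0.518, 0.231] pointing down, gripper open.
Joint ranges: [-2.89, 2.89], [-0.75, 2.08], [0.22, 2.7], [-1.18, 4.32], [0.11, 2.71], [-2.7, 2.7]. Speed limits (rad/s): [2.57, 2.57, 3.14, 3.14, 3.14, 3.14].

### API

Orientations are given as a unit quaternion [w, x, y, z].
In Python, from rig import manip, viewer, finder gives the robot as it stands.
- The arm moves only by the tool move_arm, never from a script. Its argument "rows" is a list of rows, each a list of 3 entries, a list of its own where there are three numbers: the shift along the tool's x, y, z in mm, then the turn about the tool's x in rad, then the finger opening in mm, from 0 to 85.4. A call has 1 to 8 rows; each row is the pose to reach, as a shift and turn from the pose measured when the call began, along the tool's axes at that moment; what a row does not reach only later rows make up. A row lasts 1/12 s, in which the tool goes at most 41.7 mm and 7.16 degrees, less where a joint would pass 70% of its speed; a pose out of reach is approached as far as the arm can. A call with a gripper value outside its range is refused whole. The fingers move at their own pace and stop on an object; "force" is the grip in N (left out, the last holds). Time passes only in rows, so rows that repeat a pose let the fingers close. It gives the time, the measured TCP pose, the force and the opening at its end, in the units of the state.
- manip.get_state(): the state, without advancing time (a new reading comes with each control period).
- viewer.get_image(name): name is "scene" or "top" or "wrist"; returns the picture (420x560x3 uint8, red, green, blue); there is no depth.
- viewer.get_calibration(name): a dict with "mtx" (3x3 intrinsics, pixels), "R" (3x3) and "t" (3): a world point X has camera coordinates R X + t. Camera axes: x right, y down, z forward; pixel columns grow to the right and rows downward; lengths in m; the calibration is good to about 2 mm. The wrist camera is an equidistant fisheye: a pixel r from the principal point sees the ray r / f radians off the axis. A picture is of the moment at which its call begins: read the wrist's pose just before it. get_calibration takes no time and is no camera call; for the wrist camera it gives the pose at the moment of the call.
- manip.sign_off(): hands the job in, once; it reports no verdict.
Trained networks look in the newest picture that a camera, given by its name, has taken for a name from the list of things; names that differ only in an ending like _2 or _b are one class to them, and where a whole thing is asked for, a point or a joint stands for the part that bears it (a point fixed in the world has none). Each returns a list of dicts, best first, with "score" (0 to 1); they miss things now and then, are a little off and sometimes report something else, mostly with a low value. They report only what shows in the picture. A call takes as long as a camera call.
- finder.look_for(target, camera): "centre" ([column, row] in pixels, amid what is visible of it).
- finder.trace(target, camera): "mask" (420x560 bool, what is visible of it) and "centre" ([column, row] in pixels, amid what is visible of it).
The state is a dict: "clock": time; "qpos": joint angles; "qd": joint speeds; "effort": joint torques, N m; "position": TCP position; "ee_rot": TCP orientation; "contact_force": force on the tool from outside, world axes, zero at the start; "moment": the same for the moment, N m; "width": finger opening in m.
Only numpy, scipy, OpenCV 4.12 (cv2) and the standard library are available. Lean on these libraries where they do the work, as an engineer would, in place of code of your own. Each camera call takes 0.05 s, during which the arm holds its last target.

## Working session

There is one attempt and no reset: what is moved stays moved. The work goes in short steps, Python scripts to look and compute and a tool call to move; the robot and the scene stay as the last step left them, time stands still between calls to the robot, and variables do not carry over. Pictures are saved under pics/ and viewed, and the job is handed in when it is done.

Besides the shell and the picture viewer there is one more tool, called after "Emit:" in YAML: its name, and indented under it one key for each argument. move_arm: Moves the arm, as the interface text tells. Its arguments: {"type":"object","properties":{"rows":{"type":"array"},"force":{"type":"number"}},"required":["rows"]}

```bash
ls; mkdir -p pics
python3 - <<'E'
from rig import manip, viewer, finder
import cv2,numpy as np
print(manip.get_state())
for n in ["scene","top","wrist"]:
    c=viewer.get_calibration(n); print(n,c)
    cv2.imwrite(f"pics/{n}0.png",viewer.get_image(n)[:,:,::-1])
E
```

```text
pics
{'clock': 0.0, 'qpos': array([-1.24300150e+00,  2.76596681e-01,  1.50613164e+00,  1.62737023e-05,
        1.36070093e+00, -1.21002613e-01]), 'qd': array([-0.00075127,  0.00033434,  0.0007608 ,  0.00160482, -0.00016455,
       -0.00071215]), 'effort': array([-2.30134729e-04, -4.16784775e+01, -2.45805395e+01, -1.40916791e-04,
        1.09540526e-02, -2.35775879e-06]), 'position': array([ 0.24931036, -0.5175549 ,  0.23043935]), 'ee_rot': array([ 0.5982227 ,  0.37661848,  0.59922379, -0.37579113]), 'contact_force': array([-0.74620067,  0.07505609,  0.36926826]), 'moment': array([-0.03653761, -0.02114532, -0.00601319]), 'width': 0.08539454143808392}
scene {'mtx': array([[415.36110126,   0.        , 280.61444173],
       [  0.        , 415.36110126, 212.43974971],
       [  0.        ,   0.        ,   1.        ]]), 'R': array([[-0.74728029,  0.66450796,  0.00115741],
       [ 0.52601868,  0.59260304, -0.61002129],
       [-0.40604989, -0.45524807, -0.79238417]]), 't': array([ 0.41100432, -0.25292523,  1.02203803])}
top {'mtx': array([[407.88528076,   0.        , 277.69448714],
       [  0.        , 407.88528076, 209.08797793],
       [  0.        ,   0.        ,   1.        ]]), 'R': array([[ 0.00430435, -0.99998025, -0.00458021],
       [-0.97923507, -0.00328662, -0.20270146],
       [ 0.2026824 ,  0.0053576 , -0.97922987]]), 't': array([0.0207316 , 0.52537867, 0.70938113])}
wrist {'mtx': array([[325.1922621 ,   0.        , 281.32444921],
       [  0.        , 325.1922621 , 210.34661354],
       [  0.        ,   0.        ,   1.        ]]), 'R': array([[ 4.33106191e-01, -9.01342593e-01, -7.46476505e-04],
       [-8.70047170e-01, -4.18284408e-01,  2.60875596e-01],
       [-2.35450526e-01, -1.12337366e-01, -9.65372139e-01]]), 't': array([-0.57387686, -0.03200003,  0.37761779])}
```

```bash
cd pics; python3 -c "
import cv2,numpy as np
a=[cv2.imread(f'{n}0.png') for n in ['scene','top']]
cv2.imwrite('s0.png',np.vstack(a)[:,:] if 0 else cv2.resize(np.hstack(a),(800,300)))"
```

```text
(no output)
```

View pics/top0.png

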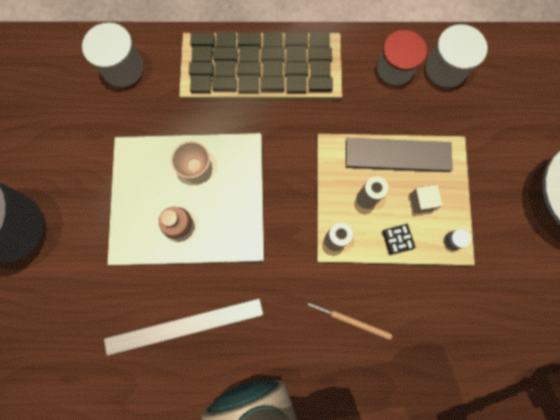

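View pics/scene0.png

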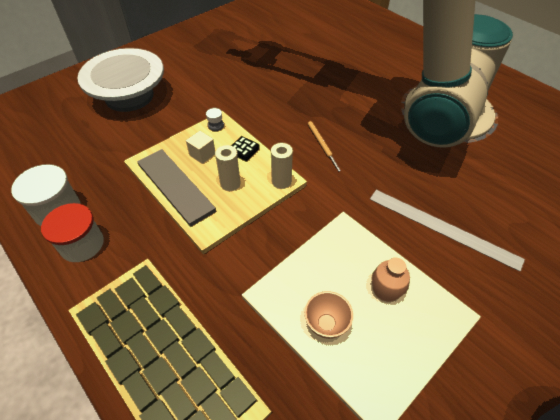

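View pics/wrist0.png

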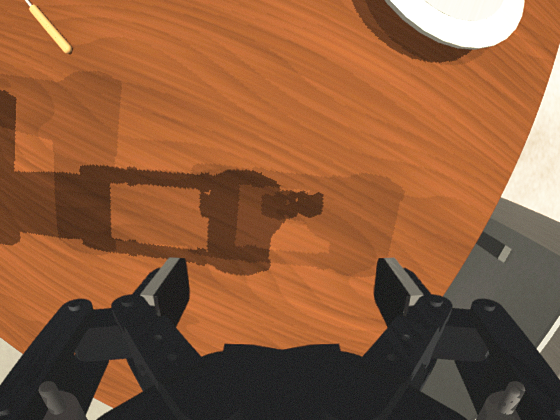

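```bash
cat > h.py <<'E'
from rig import manip, viewer, finder
import cv2,numpy as np
from scipy.optimize import minimize
def proj(c,X):
    p=X@c["R"].T+c["t"]; p=p/p[:,2:]; return (p@c["mtx"].T)[:,:2]
def projw(c,X):
    p=X@c["R"].T+c["t"]; r=np.hypot(p[:,0],p[:,1]); th=np.arctan2(r,p[:,2]); s=th/r
    return np.c_[p[:,0]*s*c["mtx"][0,0]+c["mtx"][0,2],p[:,1]*s*c["mtx"][1,1]+c["mtx"][1,2]]
def P(n,c,X): return projw(c,X) if n=="wrist" else proj(c,X)
def unproj(n,c,uv,z):
    uv=np.atleast_2d(np.asarray(uv,float)); q=(uv-c["mtx"][:2,2])/c["mtx"][0,0]
    if n=="wrist":
        r=np.hypot(q[:,0],q[:,1])+1e-12; d=np.c_[q/r[:,None]*np.sin(r)[:,None],np.cos(r)]
    else: d=np.c_[q,np.ones(len(q))]
    d=d@c["R"]; o=-c["R"].T@c["t"]
    return o+d*((z-o[2])/d[:,2])[:,None]
_a=np.linspace(0,2*np.pi,48,endpoint=False)
def cyl(prof): # [(r,z)]
    return np.vstack([np.c_[r*np.cos(_a),r*np.sin(_a),0*_a+z] for r,z in prof])
def box(a,b,h):
    return np.array([[sx*a/2,sy*b/2,z] for sx in(-1,1) for sy in(-1,1) for z in(0,h)])
S=16
def render(n,c,pts,pose,z):
    x,y,w=pose; R=np.array([[np.cos(w),-np.sin(w),0],[np.sin(w),np.cos(w),0],[0,0,1]])
    uv=P(n,c,pts@R.T+[x,y,z]); h=cv2.convexHull((uv*S*4).astype(np.float32)).astype(np.int32)
    m=np.zeros((420*4,560*4),np.uint8); cv2.fillConvexPoly(m,h,255,cv2.LINE_8,4)
    return cv2.resize(m,(560,420),interpolation=cv2.INTER_AREA)/255.
def fit(masks,cal,pts,p0,z,yaw=True):
    def f(p):
        e=0
        for n,m in masks.items():
            r=render(n,cal[n],pts,[p[0],p[1],p[2] if yaw else 0],z); e+=np.abs(r-m).sum()/m.sum()
        return e
    s=[.01,.01,.1] if yaw else [.01,.01]
    x0=np.array(p0[:len(s)],float); sim=np.vstack([x0]+[x0+np.eye(len(s))[i]*s[i] for i in range(len(s))])
    r=minimize(f,x0,method="Nelder-Mead",options=dict(initial_simplex=sim,xatol=2e-5,fatol=1e-4))
    r=minimize(f,r.x,method="Nelder-Mead",options=dict(initial_simplex=np.vstack([r.x]+[r.x+np.eye(len(s))[i]*s[i]*.4 for i in range(len(s))]),xatol=2e-5,fatol=1e-4))
    return r.x,r.fun
E
python3 - <<'E'
from h import *
import pickle
D={}
for n in ["top","scene"]:
    viewer.get_image(n)
    for t in ["kiln_shelf","ware_board","bowl","vase","prop_a","prop_short","batt","tile"]:
        r=finder.trace(t,n); D[n,t]=r
        print(n,t,[(round(q["score"],2),np.round(q["centre"]).tolist(),int(q["mask"].sum())) for q in r])
D["cal"]={n:viewer.get_calibration(n) for n in["top","scene"]}
pickle.dump(D,open("D.pkl","wb"))
E
```

```text
top kiln_shelf [(0.88, [187.0, 200.0], 17436)]
top ware_board [(0.67, [390.0, 210.0], 12731)]
top bowl [(0.71, [189.0, 155.0], 1217)]
top vase [(0.59, [174.0, 224.0], 834), (0.26, [398.0, 240.0], 697)]
top prop_a [(0.91, [372.0, 195.0], 699), (0.83, [336.0, 236.0], 585)]
top prop_short [(0.85, [426.0, 200.0], 723)]
top batt [(0.6, [393.0, 152.0], 3072)]
top tile [(0.61, [394.0, 240.0], 746)]
scene kiln_shelf [(0.89, [365.0, 321.0], 24069)]
scene ware_board [(0.57, [221.0, 185.0], 8361)]
scene bowl [(0.59, [329.0, 314.0], 1756)]
scene vase [(0.58, [390.0, 281.0], 1357)]
scene prop_a [(0.9, [277.0, 168.0], 903), (0.83, [225.0, 167.0], 906)]
scene prop_short [(0.78, [203.0, 146.0], 648), (0.19, [327.0, 313.0], 1824)]
scene batt [(0.66, [179.0, 188.0], 2513)]
scene tile [(0.57, [245.0, 144.0], 447)]
```

```bash
cat > fit0.py <<'E'
from h import *
import pickle
D=pickle.load(open("D.pkl","rb")); cal=D["cal"]
def hull(m):
    ys,xs=np.nonzero(m); h=cv2.convexHull(np.c_[xs,ys].astype(np.int32)); o=np.zeros((420,560),np.uint8); cv2.fillConvexPoly(o,h,1); return o.astype(float)
items=[("kiln_shelf",box(.26,.3,.015),0,1,[(0,0)]),("ware_board",box(.26,.3,.015),0,1,[(0,0)]),
("bowl",cyl([(.02,0),(.038,.042)]),.015,0,[(0,0)]),("vase",cyl([(.02,0),(.031,.03),(.012,.08)]),.015,0,[(0,0)]),
("prop_a",cyl([(.021,0),(.021,.09)]),.015,0,[(0,1),(1,0)]),("prop_short",box(.042,.042,.045),.015,1,[(0,0)]),
("batt",box(.06,.21,.014),.015,1,[(0,0)]),("tile",box(.05,.05,.016),.015,1,[(0,0)])]
out={};vis={n:cv2.imread(f"pics/{n}0.png") for n in cal}
for nm,pts,z,yaw,ps in items:
    for k,(i,j) in enumerate(ps):
        ms={"top":D["top",nm][i],"scene":D["scene",nm][j]}
        H={n:hull(q["mask"]) for n,q in ms.items()}
        x0=unproj("top",cal["top"],ms["top"]["centre"],z+.02)[0]
        res={}
        for key,mm in (("both",H),("top",{"top":H["top"]}),("scene",{"scene":H["scene"]})):
            x,f=fit(mm,cal,pts,[x0[0],x0[1],0.02],z,yaw); res[key]=x
            print(nm,k,key,np.round(x*[1000,1000,57.3][:len(x)] if yaw else x*1000,1),round(f,3))
        x=res["both"]; out[nm+str(k)]=x
        for n in vis:
            m=(render(n,cal[n],pts,[x[0],x[1],x[2] if yaw else 0],z)>.5).astype(np.uint8)
            cs,_=cv2.findContours(m,0,2); cv2.drawContours(vis[n],cs,-1,(0,255,0),1)
pickle.dump(out,open("fit.pkl","wb"))
for n in vis: cv2.imwrite(f"pics/{n}_fit.png",vis[n])
cv2.imwrite("pics/top_zoom.png",cv2.resize(vis["top"][120:280,90:490],(800,320),interpolation=cv2.INTER_NEAREST))
cv2.imwrite("pics/sc_zoom.png",cv2.resize(vis["scene"][100:400,110:490],(760,600),interpolation=cv2.INTER_NEAREST))
E
python3 fit0.py
```

```text
kiln_shelf 0 both [557.1 204.9   2. ] 0.042
kiln_shelf 0 top [556.4 203.7   1.8] 0.017
kiln_shelf 0 scene [559.2 206.5   1.8] 0.015
ware_board 0 both [ 558.3 -204.1   -1.2] 0.038
ware_board 0 top [ 557.5 -205.9   -0.8] 0.012
ware_board 0 scene [ 559.3 -202.9   -1.4] 0.015
bowl 0 both [622.4 192. ] 0.159
bowl 0 top [620.6 190.9] 0.057
bowl 0 scene [623.5 193.3] 0.047
vase 0 both [501.2 216.7] 0.222
vase 0 top [500.8 216.4] 0.072
vase 0 scene [502.3 217. ] 0.146
prop_a 0 both [ 553.9 -151.6] 0.172
prop_a 0 top [ 552.9 -151.3] 0.08
prop_a 0 scene [ 555.6 -148.9] 0.052
prop_a 1 both [471.1 -85.9] 0.151
prop_a 1 top [471.  -86.7] 0.08
prop_a 1 scene [472.9 -83.9] 0.046
prop_short 0 both [ 547.4 -259.7    7.9] 0.158
prop_short 0 top [ 547.1 -260.     8.2] 0.053
prop_short 0 scene [ 548.3 -257.8    3.1] 0.075
batt 0 both [ 643.9 -215.5   -2.9] 0.113
batt 0 top [ 642.7 -216.8   -2.4] 0.058
batt 0 scene [ 644.9 -214.3   -2.7] 0.033
tile 0 both [ 472.3 -207.8   15.2] 0.296
tile 0 top [ 472.2 -208.8   15.4] 0.057
tile 0 scene [ 472.8 -206.     6.7] 0.215
```

View pics/top_zoom.png

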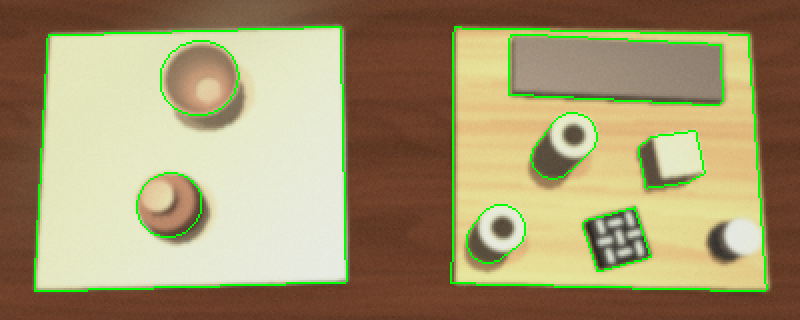

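View pics/sc_zoom.png

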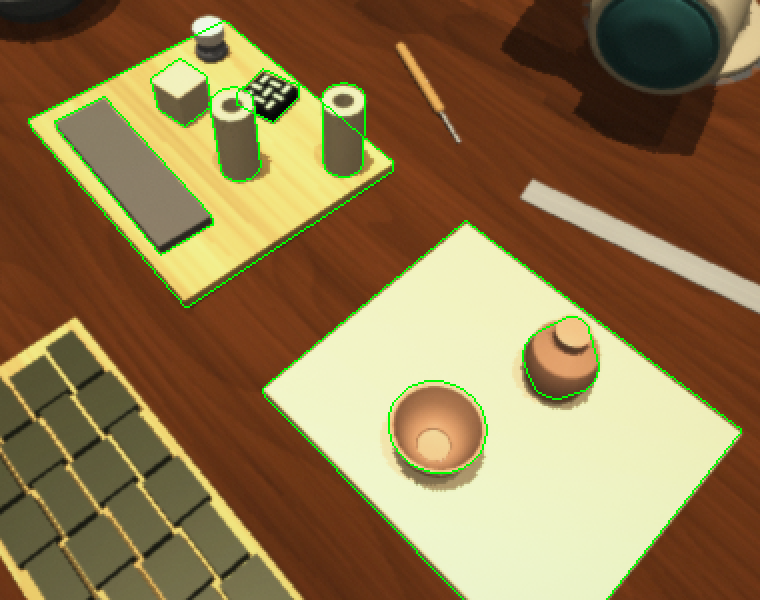

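```bash
cat >> h.py <<'E'
from scipy.spatial.transform import Rotation as Ro
def plan(tgt,jaw=None):
    """tgt world TCP mm; jaw = desired tool z heading in deg (mod 180)"""
    s=manip.get_state(); q=s["ee_rot"]; R=Ro.from_quat([q[1],q[2],q[3],q[0]]).as_matrix()
    d=R.T@(np.array(tgt)-s["position"]*1000)
    h=np.degrees(np.arctan2(R[1,2],R[0,2])); t=0
    if jaw is not None:
        # tool x down: +turn about x decreases world heading
        t=-(((jaw-h)+90)%180-90)
    print("t",round(s["clock"],2),"pos",np.round(s["position"]*1000,1),"xaxis",np.round(R[:,0],4),"jaw",round(h,2),"w",round(s["width"]*1000,1),"F",np.round(s["contact_force"],1),"q6",round(s["qpos"][5],2))
    print("shift",np.round(d,1),"turn",round(np.radians(t),3))
E
python3 -c "
from h import *
plan([471,-86,180],0)"
```

```text
t 1.05 pos [ 249.5 -518.1  231.4] xaxis [ 1.e-04 -1.e-04 -1.e+00] jaw -64.29 w 85.4 F [ 0.1  0.1 -0.1] q6 -0.12
shift [  51.3  387.1 -293.2] turn -1.122
```

Emit:
move_arm:
  rows:
    - [[0,24,-18],-0.07,85]
    - [[0,48,-37],-0.14,85]
    - [[0,72,-55],-0.21,85]
    - [[0,97,-73],-0.28,85]
    - [[0,121,-92],-0.35,85]
    - [[0,145,-110],-0.42,85]
    - [[0,169,-128],-0.49,85]
    - [[0,194,-147],-0.56,85]
  force: 60

```text
clock: 1.72
position: [0.3609, -0.3003, 0.2315]
ee_rot: [0.68, 0.195, 0.679, -0.195]
contact_force: [0.5, -1.3, -0.5]
width: 0.0852
```

```bash
python3 -c "
from h import *
plan([471,-86,180],0)"
```

```text
t 1.72 pos [ 360.9 -300.3  231.5] xaxis [ 4.e-04 -6.e-04 -1.e+00] jaw -32.03 w 85.2 F [ 0.5 -1.3 -0.5] q6 -0.28
shift [ 51.4 240.1 -20.4] turn -0.559
```

Emit:
move_arm:
  rows:
    - [[0,30,-2],-0.07,85]
    - [[0,60,-5],-0.14,85]
    - [[5,90,-8],-0.21,85]
    - [[10,120,-10],-0.28,85]
    - [[20,150,-13],-0.35,85]
    - [[30,180,-15],-0.42,85]
    - [[40,210,-18],-0.49,85]
    - [[48,235,-20],-0.56,85]

```text
clock: 2.38
position: [0.469, -0.0885, 0.1829]
ee_rot: [0.707, -0.002, 0.707, 0.002]
contact_force: [-0.0, 0.2, -0.2]
width: 0.0851
```

```bash
cat > wl.py <<'E'
from h import *
import sys
plan([471,-86,61],0)
c=viewer.get_calibration("wrist"); im=viewer.get_image("wrist")
cv2.imwrite(f"pics/{sys.argv[1]}.png",im[:,:,::-1])
E
python3 wl.py w1
python3 - <<'E'
from h import *
c=viewer.get_calibration("wrist")
for r in finder.trace("prop_a","wrist"):
    print(r["score"],r["centre"],r["mask"].sum())
    x0=unproj("wrist",c,r["centre"],.06)[0]
    print(x0, fit({"wrist":r["mask"].astype(float)},{"wrist":c},cyl([(.021,0),(.021,.09)]),x0[:2],.015,False))
E
```

```text
t 2.38 pos [469.  -88.5 182.9] xaxis [ 5.e-04 -1.e-04 -1.e+00] jaw 0.29 w 85.1 F [-0.   0.2 -0.2] q6 -0.34
shift [121.9   2.5   1.9] turn 0.005
0.71 [287.5, 209.3] 3213
[ 0.47604795 -0.08796251  0.06      ] (array([ 0.47572447, -0.08112301]), np.float64(0.0768141679329684))
0.57 [364.6, 259.7] 1804
[ 0.54646796 -0.13449254  0.06      ] (array([ 0.55713921, -0.14578724]), np.float64(1.0460632146428415))
```

View pics/w1.png

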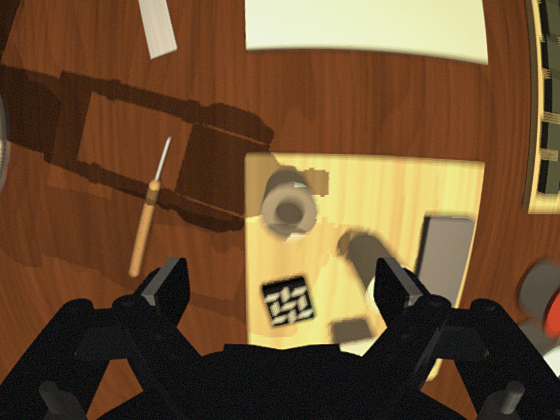

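Emit:
move_arm:
  rows:
    - [[15,4,4],0,85]
    - [[35,4,4],0,85]
    - [[55,4,4],0,85]
    - [[75,4,4],0,85]
    - [[93,4,4],0,85]
    - [[108,4,4],0,85]
    - [[118,4,4],0,85]
    - [[122,4,4],0,85]

```text
clock: 3.15
position: [0.4718, -0.0836, 0.059]
ee_rot: [0.706, -0.001, 0.708, 0.002]
contact_force: [1.0, -0.3, -0.6]
width: 0.0851
```

```bash
python3 wl.py w2
```

```text
t 3.15 pos [471.8 -83.6  59. ] xaxis [-0.0037  0.0021 -1.    ] jaw 0.27 w 85.1 F [ 1.  -0.3 -0.6] q6 -0.33
shift [-2.  -2.4 -0.8] turn 0.005
```

View pics/w2.png

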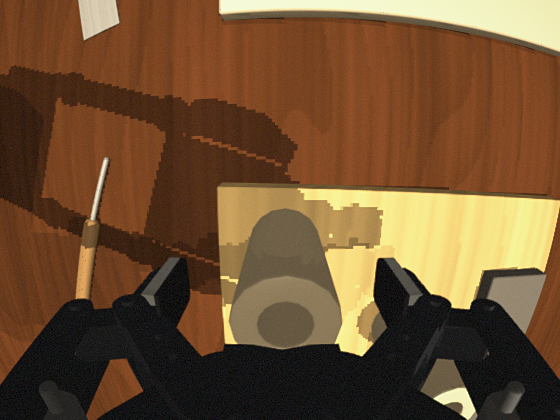

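Emit:
move_arm:
  rows:
    - [[0,0,0],0,60]
    - [[0,0,0],0,50]
    - [[0,0,0],0,44]
    - [[0,0,0],0,38]
    - [[0,0,0],0,30]
    - [[0,0,0],0,30]
    - [[0,0,0],0,30]
    - [[0,0,0],0,30]
  force: 50

```text
clock: 3.87
position: [0.4726, -0.0839, 0.06]
ee_rot: [0.706, -0.001, 0.708, 0.002]
contact_force: [-0.6, -0.1, 6.8]
width: 0.0404
```

```bash
python3 wl.py w3
python3 - <<'E'
from h import *
import time
c=viewer.get_calibration("wrist")
s=manip.get_state(); print(s["width"],s["position"],s["contact_force"])
E
```

```text
t 3.87 pos [472.6 -83.9  60. ] xaxis [-0.0019  0.0013 -1.    ] jaw 0.29 w 40.4 F [-0.6 -0.1  6.8] q6 -0.33
shift [-1.  -2.1 -1.6] turn 0.005
0.04027660767090579 [ 0.47254413 -0.08383857  0.05997118] [0.18331583 0.01754406 5.45527707]
```

View pics/w3.png

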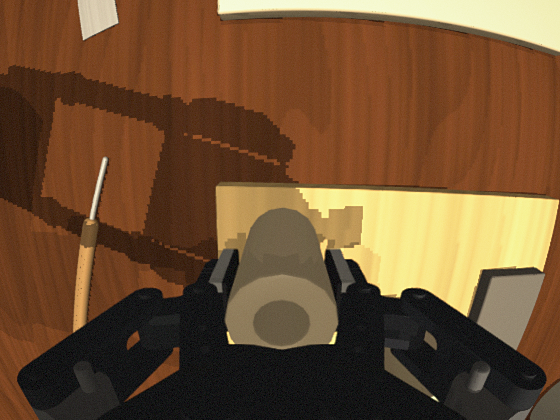

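```bash
cat > wf.py <<'E'
from h import *
def wprop(n=3,z=.015):
    o=[]
    for i in range(n):
        c=viewer.get_calibration("wrist"); viewer.get_image("wrist"); r=finder.trace("prop_a","wrist")
        if not r: continue
        r=r[0]
        x0=unproj("wrist",c,r["centre"],z+.06)[0]
        o.append(fit({"wrist":r["mask"].astype(float)},{"wrist":c},cyl([(.021,0),(.021,.09)]),x0[:2],z,False)); print(o[-1],r["score"])
if __name__=="__main__": wprop(1)
E
python3 wf.py; python3 -c "
from h import *
plan([622-84*np.sin(np.radians(1.9)),192+84,200],1.9)"
```

```text
(array([ 0.61989246, -0.30938955]), np.float64(1.0)) 0.8
t 4.02 pos [472.6 -83.8  60. ] xaxis [-0.0019  0.0013 -1.    ] jaw 0.29 w 40.4 F [-0.  -0.1  7. ] q6 -0.33
shift [-139.8  359.3  148.2] turn -0.028
```

Emit:
move_arm:
  rows:
    - [[-3,0,0],0,30]
    - [[-12,0,0],0,30]
    - [[-27,0,0],0,30]
    - [[-45,0,0],0,30]
    - [[-65,0,0],0,30]
    - [[-85,0,0],0,30]
    - [[-102,0,0],0,30]
    - [[-112,0,0],0,30]

```text
clock: 4.68
position: [0.4734, -0.0841, 0.1742]
ee_rot: [0.707, -0.002, 0.707, 0.002]
contact_force: [0.0, -0.5, -2.8]
width: 0.0407
```

```bash
python3 wl.py w4;python3 -c "
from h import *
c=viewer.get_calibration('wrist')
print(unproj('wrist',c,[[281,322]],.105+.113), unproj('wrist',c,[[281,210]],.015+.113))
plan([619.2,276,172],1.9)"
```

```text
t 4.68 pos [473.4 -84.1 174.2] xaxis [ 8.e-04  5.e-04 -1.e+00] jaw 0.29 w 40.7 F [ 0.  -0.5 -2.8] q6 -0.33
shift [113.2  -1.9  -2.5] turn 0.005
[[ 0.47463288 -0.08644961  0.218     ]] [[ 0.47487512 -0.06853847  0.128     ]]
t 4.73 pos [474.2 -84.4 175.3] xaxis [ 3.2e-03 -3.0e-04 -1.0e+00] jaw 0.3 w 40.3 F [-0.1  0.7 -0.3] q6 -0.33
shift [  3.6 359.6 146.8] turn -0.028
```

View pics/w4.png

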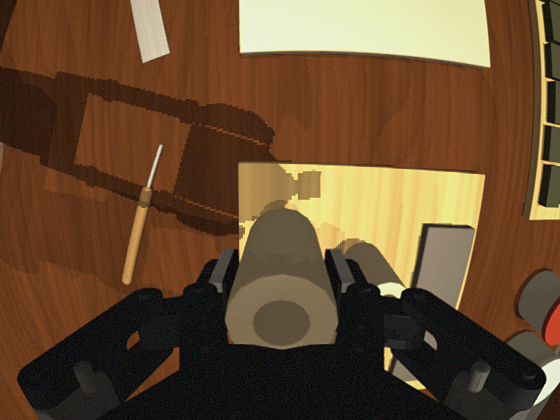

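Emit:
move_arm:
  rows:
    - [[0,8,3],0,30]
    - [[0,25,10],0,30]
    - [[0,48,20],0,30]
    - [[0,73,30],0,30]
    - [[0,98,40],0,30]
    - [[0,123,50],0,30]
    - [[0,148,60],0,30]
    - [[0,173,70],0,30]

```text
clock: 5.4
position: [0.5426, 0.091, 0.1739]
ee_rot: [0.707, -0.002, 0.707, 0.002]
contact_force: [0.2, 0.2, -1.6]
width: 0.0405
```

Emit:
move_arm:
  rows:
    - [[0,25,10],0,30]
    - [[0,50,20],0,30]
    - [[0,75,30],0,30]
    - [[0,100,42],0,30]
    - [[0,125,54],0,30]
    - [[0,148,64],0,30]
    - [[0,165,70],0,30]
    - [[0,174,73],0,30]

```text
clock: 6.07
position: [0.6144, 0.2684, 0.1717]
ee_rot: [0.706, -0.002, 0.708, 0.003]
contact_force: [-0.2, 0.5, -2.5]
width: 0.0404
```

```bash
python3 wl.py w5;python3 -c "
from h import *
plan([620,277,80],1.9)"
```

```text
t 6.07 pos [614.4 268.4 171.7] xaxis [-2.6e-03  6.0e-04 -1.0e+00] jaw 0.41 w 40.4 F [-0.2  0.5 -2.5] q6 0.3
shift [ 110.8 -353.4 -145.6] turn 0.007
t 6.12 pos [614.6 269.  171.8] xaxis [-0.0019  0.0015 -1.    ] jaw 0.43 w 40.5 F [ 1.5  2.2 -2.4] q6 0.3
shift [91.8  7.8  5.6] turn -0.026
```

View pics/w5.png

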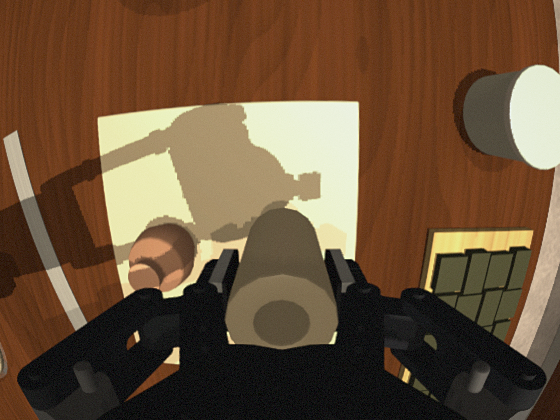

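Emit:
move_arm:
  rows:
    - [[6,4,3],-0.01,30]
    - [[20,8,5],-0.02,30]
    - [[40,8,6],-0.02,30]
    - [[60,8,6],-0.02,30]
    - [[78,8,6],-0.02,30]
    - [[91,8,6],-0.02,30]
    - [[99,8,6],-0.02,30]
    - [[102,8,6],-0.02,30]

```text
clock: 6.78
position: [0.6188, 0.276, 0.0675]
ee_rot: [0.705, -0.009, 0.709, 0.01]
contact_force: [-0.6, -0.0, -2.0]
width: 0.0405
```

```bash
python3 -c "
from h import *
plan([620,277,61],1.9)"
```

```text
t 6.78 pos [618.8 276.   67.5] xaxis [-0.006 -0.    -1.   ] jaw 1.54 w 40.5 F [-0.6 -0.  -2. ] q6 0.29
shift [6.5 1.  1.2] turn -0.006
```

Emit:
move_arm:
  rows:
    - [[1,1,1],0,30]
    - [[2,1,1],0,30]
    - [[3,1,1],0,30]
    - [[4,1,1],0,30]
    - [[5,1,1],0,30]
    - [[5,1,1],0,30]

```text
clock: 7.28
position: [0.6199, 0.2771, 0.0628]
ee_rot: [0.705, -0.009, 0.709, 0.01]
contact_force: [-0.3, -0.3, -1.8]
width: 0.0402
```

```bash
python3 -c "
from h import *
plan([620,277,61],1.9)
plan([620,277,61],1.9)"; python3 wl.py w6
```

```text
t 7.28 pos [619.9 277.1  62.8] xaxis [-5.4e-03  1.0e-04 -1.0e+00] jaw 1.55 w 40.2 F [-0.3 -0.3 -1.8] q6 0.29
shift [ 1.8 -0.1  0.1] turn -0.006
t 7.28 pos [619.9 277.1  62.8] xaxis [-5.4e-03  1.0e-04 -1.0e+00] jaw 1.55 w 40.2 F [-0.3 -0.3 -1.8] q6 0.29
shift [ 1.8 -0.1  0.1] turn -0.006
t 7.28 pos [619.9 277.1  62.8] xaxis [-5.4e-03  1.0e-04 -1.0e+00] jaw 1.55 w 40.2 F [-0.3 -0.3 -1.8] q6 0.29
shift [   2.6 -358.9 -158.6] turn 0.027
```

View pics/w6.png

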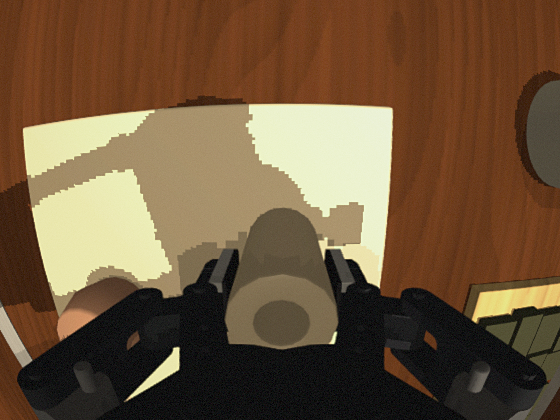

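Not yet in contact; lower in sub‑mm steps.

Emit:
move_arm:
  rows:
    - [[0.5,0,0],0,30]
    - [[1,0,0],0,30]
    - [[1.5,0,0],0,30]
    - [[2,0,0],0,30]
    - [[2,0,0],0,30]

```text
clock: 7.75
position: [0.6197, 0.2771, 0.0606]
ee_rot: [0.705, -0.01, 0.709, 0.01]
contact_force: [-0.2, 0.3, -1.9]
width: 0.0406
```

Emit:
move_arm:
  rows:
    - [[0.4,0,0],0,30]
    - [[0.8,0,0],0,30]
    - [[1.2,0,0],0,30]
    - [[1.2,0,0],0,30]

```text
clock: 8.08
position: [0.6198, 0.2771, 0.06]
ee_rot: [0.705, -0.01, 0.709, 0.01]
contact_force: [-0.5, -0.6, 1.9]
width: 0.0404
```

Emit:
move_arm:
  rows:
    - [[0.3,0,0],0,30]
    - [[0.3,0,0],0,42]
    - [[0.3,0,0],0,44]
    - [[0.3,0,0],0,48]
    - [[0.3,0,0],0,55]
    - [[0.3,0,0],0,65]
    - [[0.3,0,0],0,72]
    - [[0.3,0,0],0,72]

```text
clock: 8.75
position: [0.6198, 0.2771, 0.0597]
ee_rot: [0.705, -0.01, 0.709, 0.01]
contact_force: [-0.3, 0.0, 0.5]
width: 0.0721
```

Emit:
move_arm:
  rows:
    - [[-3,0,0],0,72]
    - [[-15,0,0],0,72]
    - [[-30,0,0],0,72]
    - [[-48,0,0],0,72]
    - [[-68,0,0],0,72]
    - [[-88,0,0],0,72]
    - [[-106,0,0],0,72]
    - [[-115,0,0],0,72]

```text
clock: 9.42
position: [0.6218, 0.2775, 0.1788]
ee_rot: [0.707, -0.009, 0.707, 0.01]
contact_force: [-0.3, 1.1, 1.3]
width: 0.0718
```

```bash
python3 wl.py w7; python3 -c "
from h import *
plan([555,-150,175],0)"
```

```text
t 9.42 pos [621.8 277.5 178.8] xaxis [-2.0e-04  1.8e-03 -1.0e+00] jaw 1.55 w 71.8 F [-0.3  1.1  1.3] q6 0.29
shift [ 117.1 -359.5 -160.6] turn 0.027
t 9.47 pos [622.3 277.7 179.6] xaxis [ 0.0016  0.0024 -1.    ] jaw 1.55 w 72.3 F [0.4 0.  0.6] q6 0.29
shift [   3.5 -425.7  -78.9] turn 0.027
```

View pics/w7.png

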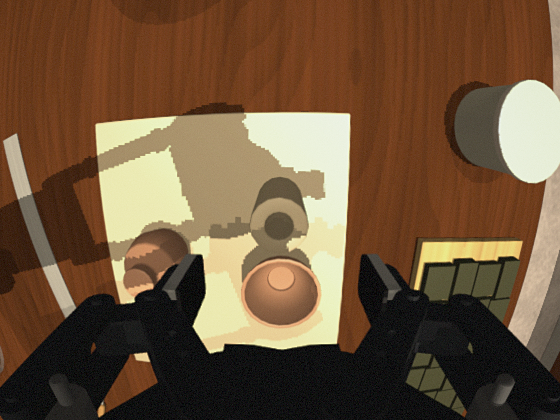

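Emit:
move_arm:
  rows:
    - [[0,-10,-2],0,80]
    - [[0,-32,-6],0,80]
    - [[0,-60,-11],0,80]
    - [[0,-90,-17],0.01,80]
    - [[0,-120,-22],0.02,80]
    - [[0,-150,-28],0.03,80]
    - [[0,-180,-33],0.03,80]
    - [[0,-210,-39],0.03,80]

```text
clock: 10.13
position: [0.5875, 0.0647, 0.1779]
ee_rot: [0.707, 0.002, 0.707, -0.0]
contact_force: [-0.2, -1.4, 1.0]
width: 0.0799
```

Emit:
move_arm:
  rows:
    - [[0,-30,-6],0,80]
    - [[0,-60,-11],0,80]
    - [[0,-90,-17],0,80]
    - [[0,-120,-22],0,80]
    - [[0,-150,-28],0,80]
    - [[0,-178,-33],0,80]
    - [[0,-198,-37],0,80]
    - [[0,-208,-39],0,80]

```text
clock: 10.8
position: [0.5461, -0.146, 0.1764]
ee_rot: [0.706, 0.002, 0.708, -0.001]
contact_force: [0.1, 0.1, -1.0]
width: 0.08
```

```bash
python3 wl.py w8; python3 -c "
from h import *
plan([555,-149,60],0)"
```

```text
t 10.8 pos [ 546.1 -146.   176.4] xaxis [-0.0032  0.0014 -1.    ] jaw -0.31 w 80.0 F [ 0.1  0.1 -1. ] q6 -0.38
shift [115.8  59.4 -75.1] turn -0.005
t 10.85 pos [ 546.3 -146.6  176.6] xaxis [-3.1e-03  6.0e-04 -1.0e+00] jaw -0.33 w 79.9 F [-0.2 -1.8  1.1] q6 -0.38
shift [116.5  -2.4   9.1] turn -0.006
```

View pics/w8.png

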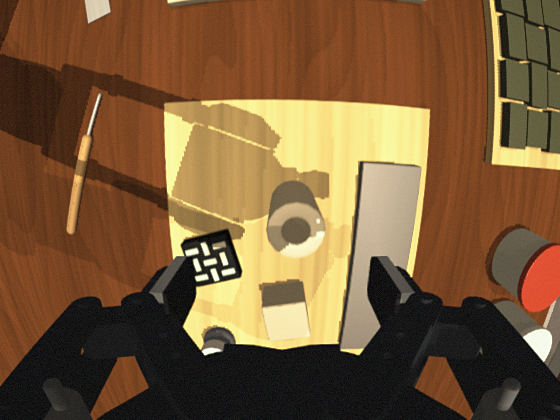

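Emit:
move_arm:
  rows:
    - [[8,0,5],0,80]
    - [[25,-2,9],0,80]
    - [[45,-2,9],0,80]
    - [[65,-2,9],0,80]
    - [[85,-2,9],0,80]
    - [[102,-2,9],0,80]
    - [[113,-2,9],0,80]
    - [[116,-2,9],0,80]

```text
clock: 11.52
position: [0.5535, -0.1467, 0.0578]
ee_rot: [0.704, 0.003, 0.71, -0.001]
contact_force: [-0.5, -0.4, -0.5]
width: 0.0803
```

Emit:
move_arm:
  rows:
    - [[0,0,0],0,60]
    - [[0,0,0],0,50]
    - [[0,0,0],0,44]
    - [[0,0,0],0,38]
    - [[0,0,0],0,30]
    - [[0,0,0],0,30]
    - [[0,0,0],0,30]
    - [[0,0,0],0,30]
  force: 50

```text
clock: 12.18
position: [0.5545, -0.1469, 0.0589]
ee_rot: [0.705, 0.002, 0.709, -0.001]
contact_force: [0.8, 1.2, 5.5]
width: 0.0403
```

```bash
python3 wl.py w9
```

```text
t 12.18 pos [ 554.5 -146.9   58.9] xaxis [-0.0051  0.0022 -1.    ] jaw -0.27 w 40.3 F [0.8 1.2 5.5] q6 -0.38
shift [ -1.6  60.6 -83.8] turn -0.005
```

View pics/w9.png

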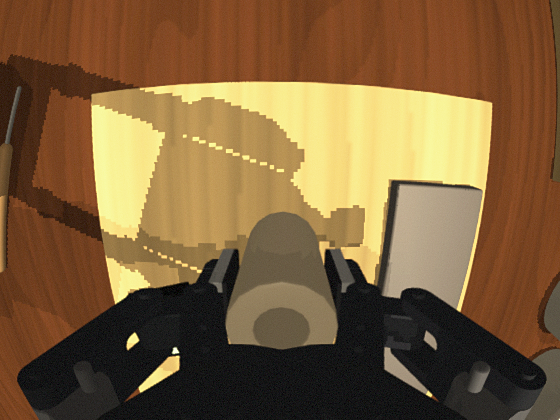

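Emit:
move_arm:
  rows:
    - [[-3,0,0],0,30]
    - [[-12,0,0],0,30]
    - [[-27,0,0],0,30]
    - [[-45,0,0],0,30]
    - [[-65,0,0],0,30]
    - [[-85,0,0],0,30]
    - [[-102,0,0],0,30]
    - [[-112,0,0],0,30]

```text
clock: 12.9
position: [0.5554, -0.1475, 0.173]
ee_rot: [0.706, 0.002, 0.708, -0.001]
contact_force: [0.7, -0.4, -1.3]
width: 0.0404
```

Emit:
move_arm:
  rows:
    - [[0,8,2],0,30]
    - [[0,25,7],0,30]
    - [[0,45,12],0,30]
    - [[0,67,18],0,30]
    - [[0,90,25],0,30]
    - [[0,112,31],0,30]
    - [[0,130,36],0,30]
    - [[0,140,40],0,30]

```text
clock: 13.57
position: [0.5953, -0.0049, 0.1718]
ee_rot: [0.705, 0.002, 0.709, -0.0]
contact_force: [0.3, 0.3, -1.4]
width: 0.0402
```

```bash
python3 wl.py w10; python3 -c "
from h import *
plan([625,111,170],1.9)"
```

```text
t 13.57 pos [595.3  -4.9 171.8] xaxis [-0.0061  0.0028 -1.    ] jaw -0.18 w 40.2 F [ 0.3  0.3 -1.4] q6 -0.12
shift [ 111.3  -81.8 -123.4] turn -0.003
t 13.62 pos [596.3  -3.9 171.9] xaxis [-0.0047  0.0038 -1.    ] jaw -0.15 w 40.6 F [ 0.9  0.9 -1.8] q6 -0.12
shift [  2.2 115.   28.4] turn -0.036
```

Emit:
move_arm:
  rows:
    - [[0,8,2],-0.01,30]
    - [[0,24,7],-0.02,30]
    - [[0,44,12],-0.03,30]
    - [[0,66,18],-0.036,30]
    - [[0,86,23],-0.036,30]
    - [[0,102,27],-0.036,30]
    - [[0,112,29],-0.036,30]
    - [[0,115,29],-0.036,30]

```text
clock: 14.28
position: [0.6257, 0.1121, 0.1716]
ee_rot: [0.705, -0.011, 0.709, 0.014]
contact_force: [-0.4, 0.0, -2.1]
width: 0.0403
```

```bash
python3 wl.py w11; python3 -c "
from h import *
plan([625,111,60],1.9)"
```

```text
t 14.28 pos [625.7 112.1 171.6] xaxis [-0.0053  0.0041 -1.    ] jaw 1.98 w 40.3 F [-0.4  0.  -2.1] q6 0.03
shift [ 110.7 -193.1 -160.8] turn 0.035
t 14.33 pos [625.3 111.7 171.7] xaxis [-0.0056  0.0038 -1.    ] jaw 1.98 w 40.2 F [-0.3  0.8 -2. ] q6 0.03
shift [111.7  -1.1   0.3] turn 0.001
```

View pics/w11.png

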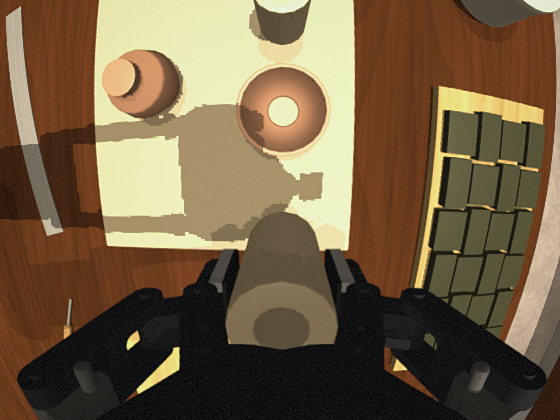

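Run:
```python
from h import *
c=viewer.get_calibration("wrist"); viewer.get_image("wrist")
r=finder.trace("bowl","wrist")[0]
print(r["score"],r["centre"])
x0=unproj("wrist",c,r["centre"],.045)[0]
print(fit({"wrist":r["mask"].astype(float)},{"wrist":c},cyl([(.02,0),(.038,.042)]),x0[:2],.015,False))
print(unproj("wrist",c,[[282,10]],.105))
plan([625,111,66],1.9)
```

```text
0.8 [282.8, 110.1]
(array([0.62507688, 0.19152221]), np.float64(0.05000028326846486))
[[0.62133897 0.25546243 0.105     ]]
t 14.43 pos [625.2 110.1 171.9] xaxis [-0.0055  0.0028 -1.    ] jaw 1.92 w 40.0 F [-1.2  0.2 -1.5] q6 0.03
shift [105.9   0.5   0.4] turn 0.0
```

Emit:
move_arm:
  rows:
    - [[6,0,0],0,30]
    - [[20,0,0],0,30]
    - [[40,0,0],0,30]
    - [[60,0,0],0,30]
    - [[78,0,0],0,30]
    - [[92,0,0],0,30]
    - [[101,0,0],0,30]
    - [[105,0,0],0,30]

```text
clock: 15.1
position: [0.6234, 0.1094, 0.0651]
ee_rot: [0.704, -0.011, 0.71, 0.012]
contact_force: [0.3, 0.4, -1.3]
width: 0.0405
```

Emit:
move_arm:
  rows:
    - [[1,0,0],0,30]
    - [[2,0,0],0,30]
    - [[3,0,0],0,30]
    - [[4,0,0],0,30]
    - [[4.5,0,0],0,30]
    - [[4.5,0,0],0,30]

```text
clock: 15.6
position: [0.6236, 0.1095, 0.061]
ee_rot: [0.704, -0.011, 0.71, 0.012]
contact_force: [-0.0, -1.4, -1.3]
width: 0.0404
```

Emit:
move_arm:
  rows:
    - [[0.4,1,1],0,30]
    - [[0.8,1,1],0,30]
    - [[1.2,1,1],0,30]
    - [[1.2,1,1],0,30]

```text
clock: 15.93
position: [0.6245, 0.1106, 0.0598]
ee_rot: [0.704, -0.011, 0.71, 0.012]
contact_force: [-0.7, 0.3, -1.3]
width: 0.0406
```

Emit:
move_arm:
  rows:
    - [[0.4,0,0],0,30]
    - [[0.8,0,0],0,30]
    - [[1,0,0],0,30]
    - [[1,0,0],0,30]

```text
clock: 16.27
position: [0.6245, 0.1106, 0.0589]
ee_rot: [0.704, -0.011, 0.71, 0.012]
contact_force: [0.3, 0.5, -0.6]
width: 0.0403
```

Emit:
move_arm:
  rows:
    - [[0.3,0,0],0,30]
    - [[0.6,0,0],0,30]
    - [[0.8,0,0],0,30]
    - [[0.8,0,0],0,30]

```text
clock: 16.6
position: [0.6245, 0.1107, 0.0588]
ee_rot: [0.704, -0.011, 0.71, 0.012]
contact_force: [-2.8, 0.3, 4.8]
width: 0.0406
```

Contact. Release and rise.

Emit:
move_arm:
  rows:
    - [[0,0,0],0,30]
    - [[0,0,0],0,42]
    - [[0,0,0],0,44]
    - [[0,0,0],0,48]
    - [[0,0,0],0,55]
    - [[0,0,0],0,65]
    - [[0,0,0],0,72]
    - [[0,0,0],0,72]

```text
clock: 17.27
position: [0.6245, 0.1106, 0.0588]
ee_rot: [0.704, -0.011, 0.71, 0.012]
contact_force: [-0.2, -0.6, -0.2]
width: 0.0722
```

Emit:
move_arm:
  rows:
    - [[-3,0,0],0,72]
    - [[-15,0,0],0,72]
    - [[-30,0,0],0,72]
    - [[-48,0,0],0,72]
    - [[-68,0,0],0,72]
    - [[-88,0,0],0,72]
    - [[-106,0,0],0,72]
    - [[-115,0,0],0,72]

```text
clock: 17.93
position: [0.6267, 0.1105, 0.1767]
ee_rot: [0.706, -0.011, 0.708, 0.013]
contact_force: [0.1, 0.1, -0.3]
width: 0.0716
```

Emit:
move_arm:
  rows:
    - [[0,-10,1],0,80]
    - [[0,-32,2],0.01,80]
    - [[0,-60,3],0.02,80]
    - [[0,-90,4],0.04,80]
    - [[0,-120,6],0.05,80]
    - [[0,-150,8],0.06,80]
    - [[0,-178,9],0.07,80]
    - [[0,-200,10],0.078,80]

```text
clock: 18.6
position: [0.6424, -0.0922, 0.1747]
ee_rot: [0.705, 0.017, 0.709, -0.016]
contact_force: [-0.7, 0.5, -0.0]
width: 0.0801
```

```bash
cat > look2.py <<'E'
from h import *
import sys
tag=sys.argv[1]; what=sys.argv[2].split(",")
G={"bowl":(cyl([(.02,0),(.038,.042)]),.015,0),"prop_a":(cyl([(.021,0),(.021,.09)]),.015,0),"batt":(box(.06,.21,.014),float(sys.argv[3]) if len(sys.argv)>3 else .015,1),"tile":(box(.05,.05,.016),float(sys.argv[4]) if len(sys.argv)>4 else .015,1),"vase":(cyl([(.02,0),(.031,.03),(.012,.08)]),.015,0),"prop_short":(box(.042,.042,.045),.015,1)}
for n in ["top","scene"]:
    c=viewer.get_calibration(n); im=viewer.get_image(n)[:,:,::-1].copy()
    cv2.imwrite(f"pics/{tag}_{n}_raw.png",im)
    for w in what:
        pts,z,yaw=G[w]
        for r in finder.trace(w,n):
            if r["score"]<.4: continue
            m=r["mask"].astype(np.uint8); ys,xs=np.nonzero(m); h=cv2.convexHull(np.c_[xs,ys].astype(np.int32)); cv2.fillConvexPoly(m,h,1)
            x0=unproj(n,c,r["centre"],z+.02)[0]
            x,f=fit({n:m.astype(float)},{n:c},pts,[x0[0],x0[1],.02],z,yaw)
            print(n,w,round(r["score"],2),np.round(x*([1000,1000,57.3] if yaw else [1000,1000]),1),round(f,3))
            q=(render(n,c,pts,[x[0],x[1],x[2] if yaw else 0],z)>.5).astype(np.uint8)
            cs,_=cv2.findContours(q,0,2); cv2.drawContours(im,cs,-1,(0,255,0),1)
    cv2.imwrite(f"pics/{tag}_{n}.png",im)
E
python3 look2.py a bowl,prop_a,batt,vase; python3 -c "
from h import *
plan([644,-215.5,175],-2.7)"
```

```text
top bowl 0.89 [620.8 190.3] 0.043
top prop_a 0.79 [617.4 274.2] 0.05
top prop_a 0.74 [622.1 105.3] 0.068
top prop_a 0.44 [495.1 210.6] 0.243
top vase 0.82 [500.2 215.7] 0.048
scene bowl 0.96 [623.8 193.6] 0.044
scene bowl 0.5 [ 656.8 -130.7] 0.607
scene prop_a 0.79 [619.6 275.7] 0.052
scene prop_a 0.75 [513.9 222.3] 0.294
scene prop_a 0.64 [625.5 109.6] 0.09
scene batt 0.87 [ 645.2 -214.9   -2.1] 0.114
scene vase 0.72 [500.3 217.1] 0.112
t 19.1 pos [643.1 -88.  176.1] xaxis [-0.0033  0.0029 -1.    ] jaw -2.51 w 80.2 F [0.  0.6 0.1] q6 -0.2
shift [   0.7 -127.4    6.5] turn 0.003
```

View pics/a_top.png

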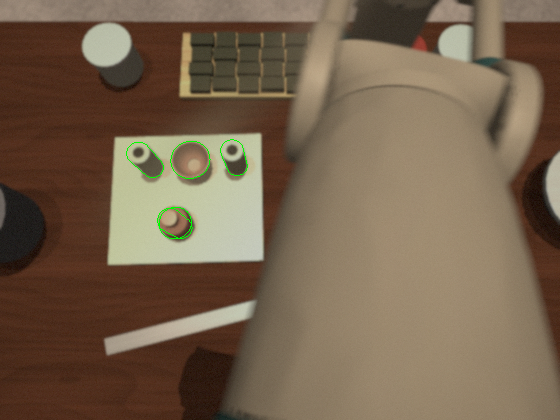

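View pics/a_scene.png

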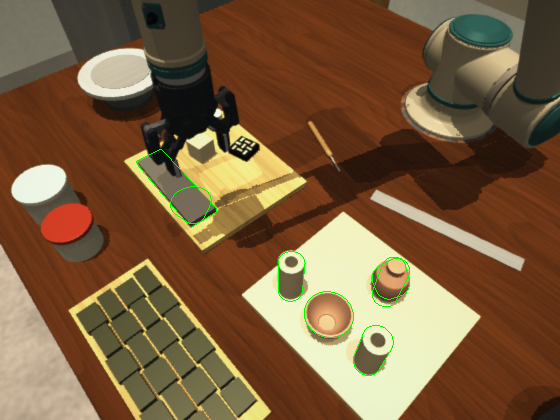

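Emit:
move_arm:
  rows:
    - [[2,-8,1],0,80]
    - [[5,-24,1],0,80]
    - [[12,-44,1],0,80]
    - [[20,-66,1],0,80]
    - [[30,-88,1],0,80]
    - [[38,-108,1],0,80]
    - [[45,-122,1],0,80]
    - [[50,-127,1],0,80]

```text
clock: 19.77
position: [0.6377, -0.218, 0.1246]
ee_rot: [0.705, 0.017, 0.708, -0.016]
contact_force: [-0.1, -0.1, -0.5]
width: 0.0798
```

```bash
python3 wl.py w12
python3 - <<'E'
from h import *
c=viewer.get_calibration("wrist")
for r in finder.trace("batt","wrist"):
    m=r["mask"].astype(np.uint8); print(r["score"],r["centre"],m.sum())
    x0=unproj("wrist",c,r["centre"],.03)[0]; print(x0)
plan([644.4,-214.5,40],-2.7)
# expected outline
im=cv2.imread("pics/w12.png")
x,y,w=.644,-.2155,np.radians(-2.7)
R=np.array([[np.cos(w),-np.sin(w),0],[np.sin(w),np.cos(w),0],[0,0,1]])
t=np.array([[-.03,-.105,.029],[.03,-.105,.029],[.03,.105,.029],[-.03,.105,.029]])@R.T+[x,y,0]
cv2.polylines(im,[projw(c,t).astype(np.int32)],True,(0,255,0),1); cv2.imwrite("pics/w12b.png",im)
E
```

```text
t 19.77 pos [ 637.7 -218.   124.6] xaxis [-0.0042  0.002  -1.    ] jaw -2.65 w 79.8 F [-0.1 -0.1 -0.5] q6 -0.39
shift [  64.5  124.  -172.4] turn -0.046
0.83 [292.0, 195.5] 19416
[ 0.646118   -0.20303869  0.03      ]
t 19.87 pos [ 637.5 -215.8  124.4] xaxis [-0.0053  0.0039 -1.    ] jaw -2.62 w 80.1 F [ 0.2  0.1 -0.7] q6 -0.39
shift [84.4  1.3  7.3] turn 0.001
```

View pics/w12b.png

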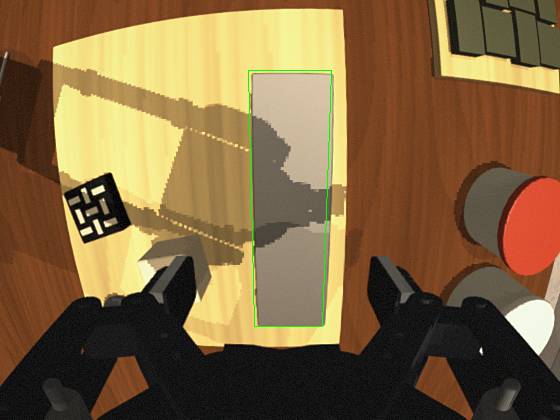

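Emit:
move_arm:
  rows:
    - [[6,1,4],0,74]
    - [[18,1,8],0,74]
    - [[32,1,8],0,74]
    - [[48,1,8],0,74]
    - [[62,1,8],0,74]
    - [[74,1,8],0,74]
    - [[82,1,8],0,74]
    - [[84,1,8],0,74]

```text
clock: 20.53
position: [0.6444, -0.2137, 0.0383]
ee_rot: [0.704, 0.018, 0.71, -0.014]
contact_force: [-0.3, -0.5, -1.1]
width: 0.0746
```

```bash
python3 wl.py w13;  python3 -c "
from h import *
plan([644.8,-214.5,22],-2.7)"
```

```text
t 20.53 pos [ 644.4 -213.7   38.3] xaxis [-0.0081  0.0053 -1.    ] jaw -2.57 w 74.6 F [-0.3 -0.5 -1.1] q6 -0.38
shift [ -20.6  119.9 -179.1] turn -0.045
t 20.58 pos [ 644.6 -214.    38.9] xaxis [-0.0074  0.0049 -1.    ] jaw -2.58 w 74.0 F [-0.1 -0.   0.4] q6 -0.38
shift [16.9 -0.6  0.3] turn 0.002
```

View pics/w13.png

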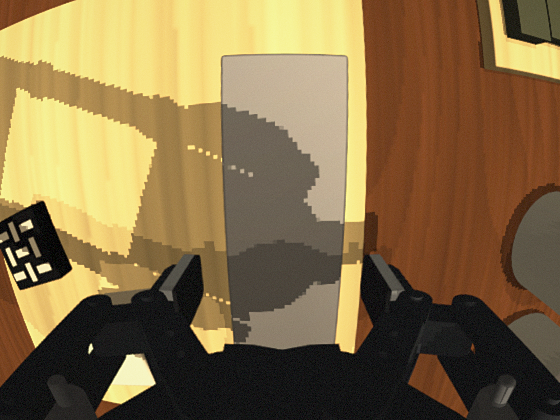

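Emit:
move_arm:
  rows:
    - [[3,0,1],0,74]
    - [[6,0,1],0,74]
    - [[9,0,1],0,74]
    - [[12,0,1],0,74]
    - [[14,0,1],0,74]
    - [[16,0,1],0,74]
    - [[16,0,1],0,74]

```text
clock: 21.17
position: [0.6452, -0.2139, 0.0225]
ee_rot: [0.704, 0.018, 0.71, -0.014]
contact_force: [-0.1, 0.1, -0.4]
width: 0.0742
```

```bash
python3 wl.py w14;  python3 -c "
from h import *
plan([644.8,-214.5,22],-2.7)"
```

```text
t 21.17 pos [ 645.2 -213.9   22.5] xaxis [-0.008   0.0053 -1.    ] jaw -2.59 w 74.2 F [-0.1  0.1 -0.4] q6 -0.38
shift [ -36.4  120.  -180.1] turn -0.045
t 21.22 pos [ 645.4 -214.    22.7] xaxis [-0.0076  0.0051 -1.    ] jaw -2.58 w 73.7 F [-0.2  0.3  0.1] q6 -0.38
shift [ 0.7 -0.6 -0.5] turn 0.002
```

View pics/w14.png

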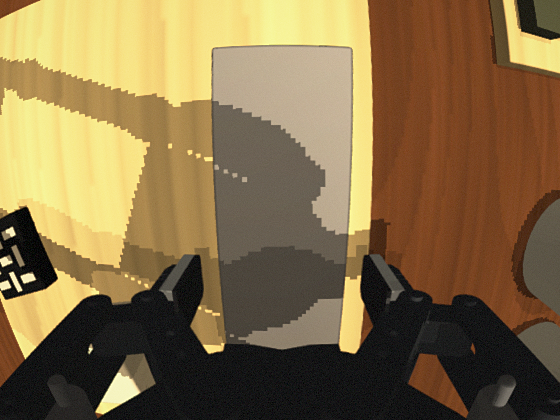

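Emit:
move_arm:
  rows:
    - [[1,0,0],0,74]
    - [[2,0,0],0,74]
    - [[3,0,0],0,74]
    - [[4,0,0],0,74]
    - [[5,0,0],0,74]
    - [[6,0,0],0,70]
    - [[6,0,0],0,66]
    - [[6,0,0],0,66]

```text
clock: 21.88
position: [0.6453, -0.2139, 0.0166]
ee_rot: [0.704, 0.018, 0.71, -0.014]
contact_force: [0.5, -0.1, 0.2]
width: 0.0659
```

```bash
python3 wl.py w15
```

```text
t 21.88 pos [ 645.3 -213.9   16.6] xaxis [-0.0078  0.0051 -1.    ] jaw -2.58 w 65.9 F [ 0.5 -0.1  0.2] q6 -0.38
shift [ -42.3  120.1 -180.2] turn -0.045
```

View pics/w15.png

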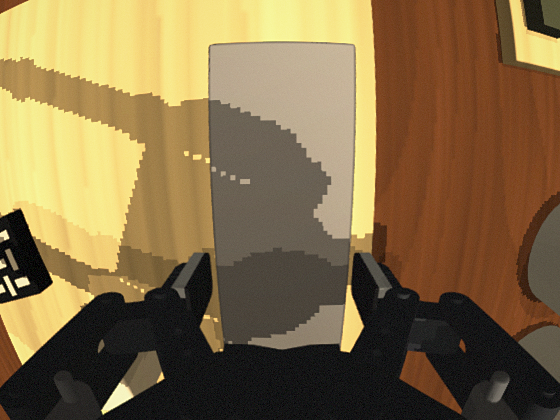

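Emit:
move_arm:
  rows:
    - [[0.5,0,0],0,66]
    - [[1,0,0],0,66]
    - [[1.5,0,0],0,66]
    - [[2,0,0],0,66]
    - [[2,0,0],0,66]
  force: 70

```text
clock: 22.35
position: [0.6452, -0.2139, 0.0146]
ee_rot: [0.704, 0.018, 0.71, -0.014]
contact_force: [0.9, -0.6, 0.3]
width: 0.066
```

Emit:
move_arm:
  rows:
    - [[0,0,0],0,62]
    - [[0,0,0],0,58]
    - [[0,0,0],0,54]
    - [[0,0,0],0,50]
    - [[0,0,0],0,50]
    - [[0,0,0],0,50]
  force: 70

```text
clock: 22.85
position: [0.6455, -0.2139, 0.0152]
ee_rot: [0.704, 0.018, 0.709, -0.014]
contact_force: [-1.4, -0.1, 4.5]
width: 0.0578
```

```bash
python3 wl.py w16
```

```text
t 22.85 pos [ 645.5 -213.9   15.2] xaxis [-0.0072  0.0049 -1.    ] jaw -2.58 w 57.8 F [-1.4 -0.1  4.5] q6 -0.38
shift [ -43.9  120.2 -180.4] turn -0.045
```

View pics/w16.png

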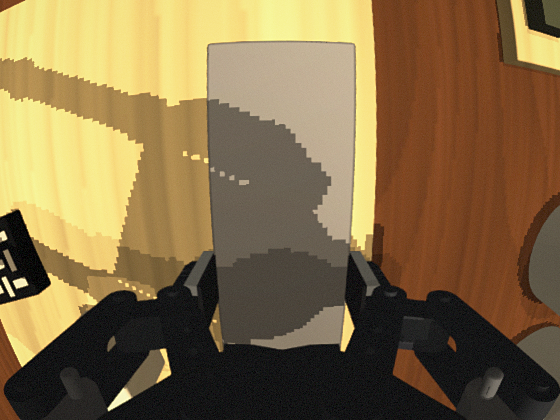

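Emit:
move_arm:
  rows:
    - [[-1,0,0],0,50]
    - [[-4,0,0],0,50]
    - [[-9,0,0],0,50]
    - [[-15,0,0],0,50]
    - [[-21,0,0],0,50]
    - [[-26,0,0],0,50]
    - [[-29,0,0],0,50]
    - [[-30,0,0],0,50]

```text
clock: 23.57
position: [0.6463, -0.2143, 0.0463]
ee_rot: [0.705, 0.017, 0.709, -0.014]
contact_force: [-0.7, -1.0, -1.7]
width: 0.0579
```

```bash
python3 wl.py w17; python3 -c "
from h import *
cv2.imwrite('pics/w17s.png',viewer.get_image('scene')[60:300,60:400,::-1].repeat(2,0).repeat(2,1)); s=manip.get_state(); print(s['moment'],s['contact_force'])"
```

```text
t 23.57 pos [ 646.3 -214.3   46.3] xaxis [-0.0056  0.0042 -1.    ] jaw -2.58 w 57.9 F [-0.7 -1.  -1.7] q6 -0.38
shift [ -13.2  120.3 -180.9] turn -0.045
[ 0.04170665 -0.0384092  -0.00211641] [ 0.42677555  0.37094429 -2.49160726]
```

View pics/w17s.png

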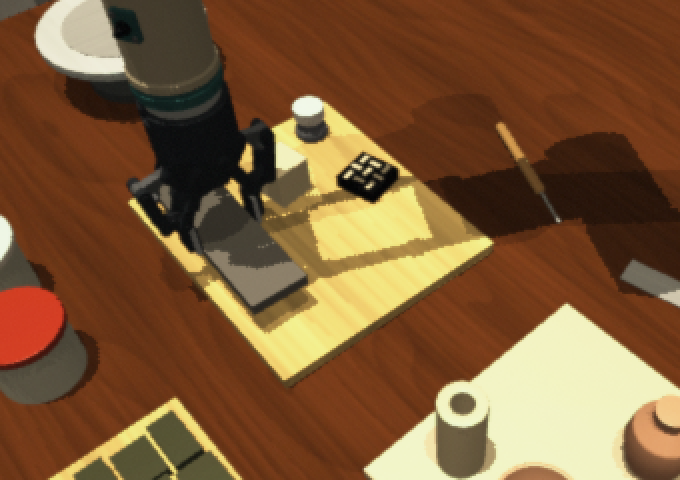

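View pics/w17.png

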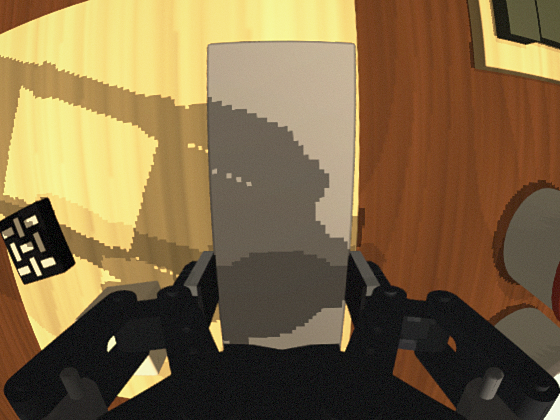

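Emit:
move_arm:
  rows:
    - [[-5,0,0],0,50]
    - [[-17,0,0],0,50]
    - [[-34,0,0],0,50]
    - [[-54,0,0],0,50]
    - [[-74,0,0],0,50]
    - [[-94,0,0],0,50]
    - [[-109,0,0],0,50]
    - [[-116,0,0],0,50]

```text
clock: 24.33
position: [0.648, -0.2152, 0.1654]
ee_rot: [0.706, 0.017, 0.708, -0.015]
contact_force: [0.2, -1.2, -3.6]
width: 0.0578
```

```bash
python3 -c "
from h import *
plan([622,193,160],1.9)"
```

```text
t 24.33 pos [ 648.  -215.2  165.4] xaxis [-0.0016  0.0025 -1.    ] jaw -2.58 w 57.8 F [ 0.2 -1.2 -3.6] q6 -0.38
shift [  6.5 406.6 -44.3] turn -0.078
```

Emit:
move_arm:
  rows:
    - [[0,4,0],0,50]
    - [[0,14,-1],0,50]
    - [[0,29,-3],-0.01,50]
    - [[0,47,-5],-0.015,50]
    - [[0,67,-7],-0.02,50]
    - [[0,88,-9],-0.025,50]
    - [[0,109,-12],-0.03,50]
    - [[0,130,-14],-0.035,50]

```text
clock: 25.0
position: [0.6382, -0.0813, 0.1645]
ee_rot: [0.705, 0.004, 0.709, -0.002]
contact_force: [0.1, -0.5, -3.2]
width: 0.0578
```

Emit:
move_arm:
  rows:
    - [[0,20,-2],0,50]
    - [[0,40,-4],-0.005,50]
    - [[0,60,-6],-0.01,50]
    - [[0,80,-8],-0.015,50]
    - [[0,100,-11],-0.02,50]
    - [[0,120,-13],-0.03,50]
    - [[0,140,-15],-0.035,50]
    - [[0,158,-17],-0.04,50]

```text
clock: 25.67
position: [0.6205, 0.0802, 0.1641]
ee_rot: [0.704, -0.01, 0.71, 0.014]
contact_force: [-0.3, 0.3, -3.0]
width: 0.0581
```

```bash
python3 -c "
from h import *
plan([622,193,160],1.9)"
```

```text
t 25.67 pos [620.5  80.2 164.1] xaxis [-0.0077  0.0051 -1.    ] jaw 1.93 w 58.1 F [-0.3  0.3 -3. ] q6 -0.02
shift [  4.6 112.7   5.3] turn 0.001
```

Emit:
move_arm:
  rows:
    - [[0,16,1],0,50]
    - [[0,34,2],0,50]
    - [[0,54,3],0,50]
    - [[0,74,4],0,50]
    - [[0,92,5],0,50]
    - [[0,106,5],0,50]
    - [[0,112,5],0,50]
    - [[0,113,5],0,50]

```text
clock: 26.33
position: [0.6205, 0.1953, 0.164]
ee_rot: [0.704, -0.011, 0.71, 0.015]
contact_force: [0.3, -0.5, -2.9]
width: 0.0582
```

```bash
python3 wl.py w18; python3 -c "
from h import *
plan([622,193,115],1.9)
for n in ['top','scene']: cv2.imwrite(f'pics/w18{n}.png',viewer.get_image(n)[:,:,::-1])"
```

```text
t 26.33 pos [620.5 195.3 164. ] xaxis [-0.0092  0.0052 -0.9999] jaw 2.09 w 58.2 F [ 0.3 -0.5 -2.9] q6 0.16
shift [ 102.9 -276.2 -158.7] turn 0.036
t 26.38 pos [620.9 194.2 164.1] xaxis [-0.0088  0.0045 -1.    ] jaw 2.04 w 57.9 F [ 0.3 -0.5 -3.5] q6 0.16
shift [49.1 -1.5  1.5] turn 0.002
```

View pics/w18scene.png

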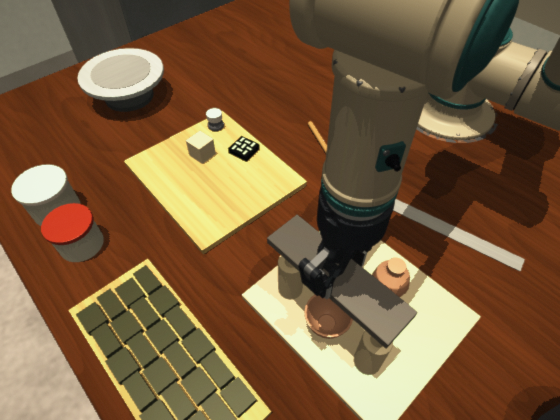

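View pics/w18.png

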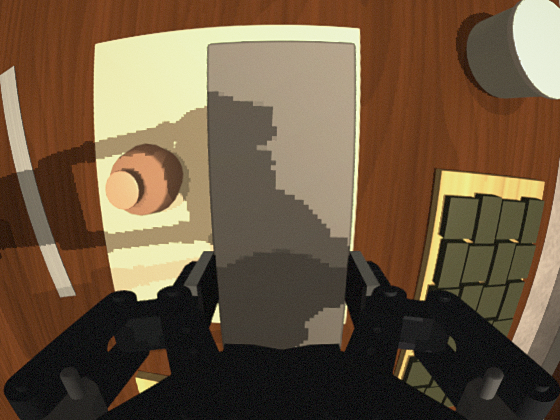

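Emit:
move_arm:
  rows:
    - [[4,-1.5,1.5],0,50]
    - [[11,-1.5,1.5],0,50]
    - [[20,-1.5,1.5],0,50]
    - [[29,-1.5,1.5],0,50]
    - [[38,-1.5,1.5],0,50]
    - [[46,-1.5,1.5],0,50]
    - [[50,-1.5,1.5],0,50]
    - [[50,-1.5,1.5],0,50]

```text
clock: 27.15
position: [0.6216, 0.1912, 0.1126]
ee_rot: [0.703, -0.011, 0.711, 0.013]
contact_force: [0.4, -0.2, -3.6]
width: 0.0579
```

```bash
python3 -c "
from h import *
plan([622,193,105],1.9)"; python3 look2.py b batt .115; python3 -c "
from h import *
plan([622,193,105],1.9)"
```

```text
t 27.15 pos [621.6 191.2 112.6] xaxis [-0.0113  0.0036 -0.9999] jaw 1.93 w 57.9 F [ 0.4 -0.2 -3.6] q6 0.15
shift [7.6 1.7 0.6] turn 0.001
top batt 0.73 [619.9 133.6   2.5] 0.973
scene batt 0.62 [675.2 248.6   9.9] 0.685
t 27.35 pos [623.  191.6 114.9] xaxis [-0.0071  0.0044 -1.    ] jaw 1.94 w 57.9 F [ 0.3  0.2 -4.2] q6 0.15
shift [ 9.9  1.4 -0.9] turn 0.001
```

View pics/b_top.png

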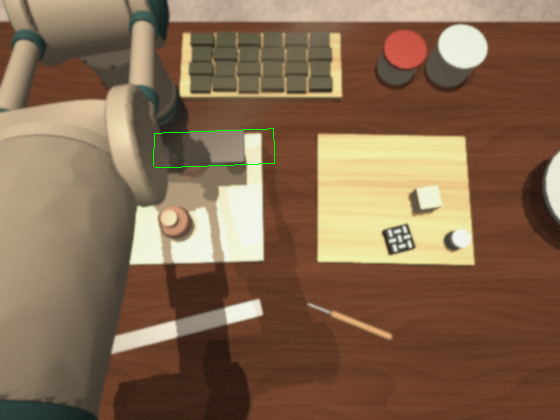

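View pics/b_scene.png

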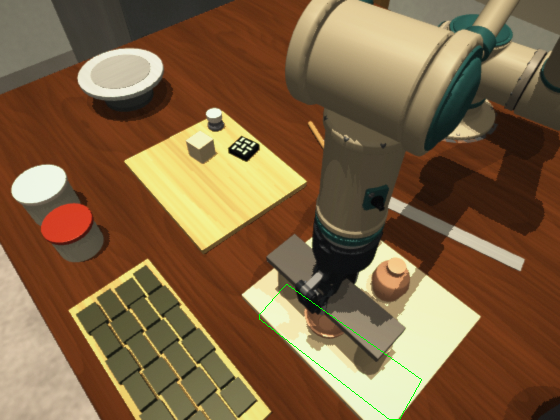

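```bash
cat > ov.py <<'E'
from h import *
import sys
tag=sys.argv[1]; x,y,yaw,z=[float(v) for v in sys.argv[2:6]]
w=np.radians(yaw);R=np.array([[np.cos(w),-np.sin(w),0],[np.sin(w),np.cos(w),0],[0,0,1]])
o=[]
for n,(r0,r1,c0,c1) in {"top":(110,200,110,290),"scene":(210,390,240,480)}.items():
    c=viewer.get_calibration(n); im=viewer.get_image(n)[:,:,::-1]; k=3
    im=cv2.resize(im,None,fx=k,fy=k,interpolation=cv2.INTER_LINEAR)
    for zz in (z,z+.014):
        t=np.array([[-.03,-.105,0],[.03,-.105,0],[.03,.105,0],[-.03,.105,0]])@R.T+[x/1000,y/1000,zz]
        cv2.polylines(im,[((proj(c,t)+.5)*k).astype(np.int32)],True,(0,255,0),1)
    cv2.imwrite(f"pics/{tag}_{n}.png",im[r0*k:r1*k,c0*k:c1*k])
E
python3 ov.py c 622 190.3 1.9 .114; python3 -c "
from h import *
plan([622,193,105],1.9)"
```

```text
t 27.45 pos [622.9 191.5 115. ] xaxis [-0.007   0.0044 -1.    ] jaw 1.94 w 57.7 F [-0.9  0.  -2. ] q6 0.15
shift [10.   1.4 -0.8] turn 0.001
```

View pics/c_scene.png

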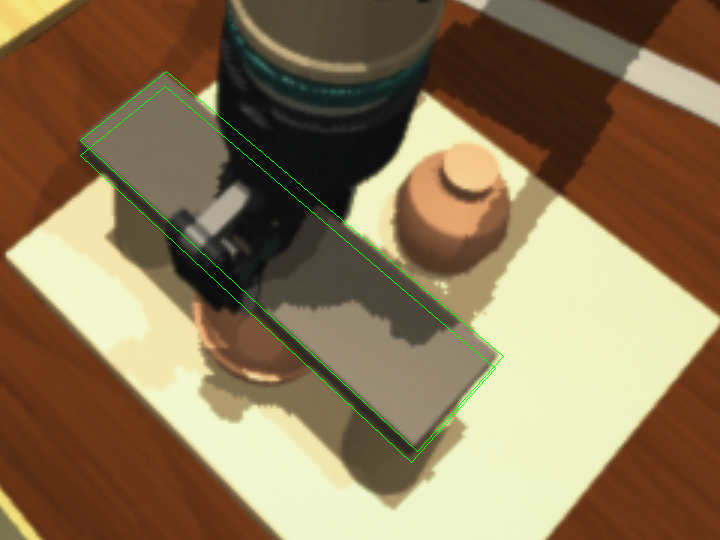

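View pics/c_top.png

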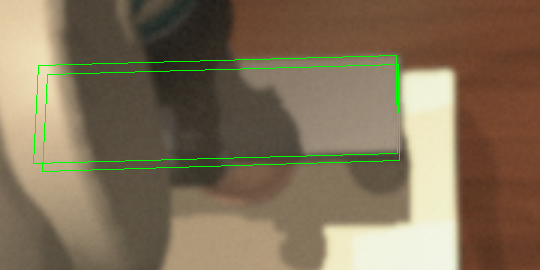

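Emit:
move_arm:
  rows:
    - [[1,1,-0.5],0,50]
    - [[2,1.4,-0.8],0,50]
    - [[3.5,1.4,-0.8],0,50]
    - [[5,1.4,-0.8],0,50]
    - [[6.5,1.4,-0.8],0,50]
    - [[8,1.4,-0.8],0,50]
    - [[8.5,1.4,-0.8],0,50]
    - [[8.5,1.4,-0.8],0,50]

```text
clock: 28.12
position: [0.6219, 0.1929, 0.1062]
ee_rot: [0.704, -0.01, 0.71, 0.014]
contact_force: [-0.8, -0.8, -2.7]
width: 0.0579
```

Emit:
move_arm:
  rows:
    - [[0.3,0,0],0,50]
    - [[0.6,0,0],0,50]
    - [[0.9,0,0],0,50]
    - [[0.9,0,0],0,50]

```text
clock: 28.45
position: [0.6219, 0.1929, 0.1053]
ee_rot: [0.704, -0.01, 0.71, 0.014]
contact_force: [0.6, 0.4, -2.2]
width: 0.0581
```

Emit:
move_arm:
  rows:
    - [[0.3,0,0],0,50]
    - [[0.6,0,0],0,50]
    - [[0.6,0,0],0,50]

```text
clock: 28.7
position: [0.6219, 0.1929, 0.1052]
ee_rot: [0.705, -0.01, 0.709, 0.014]
contact_force: [-1.0, -1.3, -0.1]
width: 0.0578
```

Emit:
move_arm:
  rows:
    - [[0.3,0,0],0,50]
    - [[0.5,0,0],0,50]
    - [[0.5,0,0],0,50]

```text
clock: 28.95
position: [0.622, 0.1929, 0.1052]
ee_rot: [0.705, -0.01, 0.709, 0.014]
contact_force: [-1.9, -0.3, 3.3]
width: 0.0576
```

```bash
python3 -c "
from h import *
for i in range(3):
  s=manip.get_state(); print(np.round(s['contact_force'],1),np.round(s['moment'],2),s['position']); viewer.get_image('top')"
```

```text
[-1.9 -0.3  3.3] [-0.09  0.24  0.01] [0.62196424 0.19291532 0.10523562]
[-2.  -0.2  3.2] [-0.04  0.36  0.01] [0.62193722 0.19294883 0.10520874]
[-1.3 -0.6  3.6] [-0.08  0.37 -0.01] [0.62195272 0.19296237 0.1052265 ]
```

Emit:
move_arm:
  rows:
    - [[0,0,0],0,58]
    - [[0,0,0],0,60]
    - [[0,0,0],0,62]
    - [[0,0,0],0,64]
    - [[0,0,0],0,67]
    - [[0,0,0],0,70]
    - [[0,0,0],0,72]
    - [[0,0,0],0,72]

```text
clock: 29.77
position: [0.622, 0.1929, 0.1053]
ee_rot: [0.705, -0.01, 0.709, 0.014]
contact_force: [0.3, -0.4, 0.3]
width: 0.072
```

```bash
python3 wl.py w20
```

```text
t 29.77 pos [622.  192.9 105.3] xaxis [-0.0066  0.0044 -1.    ] jaw 1.94 w 72.0 F [ 0.3 -0.4  0.3] q6 0.15
shift [  44.  -273.9 -160.1] turn 0.034
```

View pics/w20.png

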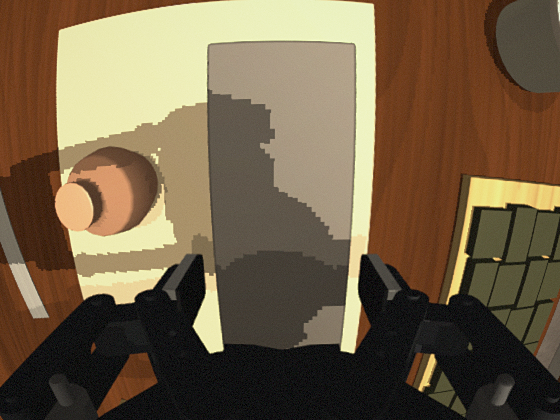

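Batt released (edges at columns 208–355, pads clear either side). Rise straight, then go towards the tile.

Emit:
move_arm:
  rows:
    - [[-3,0,0],0,74]
    - [[-10,0,0],0,74]
    - [[-20,0,0],0,74]
    - [[-32,0,0],0,74]
    - [[-46,0,0],0,74]
    - [[-60,0,0],0,74]
    - [[-70,0,0],0,74]
    - [[-75,0,0],0,74]

```text
clock: 30.48
position: [0.6236, 0.1928, 0.183]
ee_rot: [0.706, -0.01, 0.708, 0.014]
contact_force: [0.3, -0.0, -0.4]
width: 0.074
```

```bash
python3 -c "
from h import *
plan([473,-206,150],14)
plan([473,-206,150],104)"
```

```text
t 30.48 pos [623.6 192.8 183. ] xaxis [-0.0028  0.0052 -1.    ] jaw 1.94 w 74.0 F [ 0.3 -0.  -0.4] q6 0.15
shift [  31.4 -393.7 -163.9] turn -0.211
t 30.48 pos [623.6 192.8 183. ] xaxis [-0.0028  0.0052 -1.    ] jaw 1.94 w 74.0 F [ 0.3 -0.  -0.4] q6 0.15
shift [  31.4 -393.7 -163.9] turn 1.36
```

Emit:
move_arm:
  rows:
    - [[0,-8,-3],0,80]
    - [[0,-28,-12],-0.02,80]
    - [[0,-53,-22],-0.04,80]
    - [[0,-80,-33],-0.06,80]
    - [[0,-108,-45],-0.08,80]
    - [[0,-136,-57],-0.1,80]
    - [[0,-164,-68],-0.12,80]
    - [[0,-192,-80],-0.14,80]

```text
clock: 31.15
position: [0.5487, -0.0034, 0.1817]
ee_rot: [0.703, -0.06, 0.706, 0.064]
contact_force: [0.0, -0.7, -0.2]
width: 0.0798
```

```bash
python3 -c "
from h import *
plan([473,-206,130],14)"
```

```text
t 31.15 pos [548.7  -3.4 181.7] xaxis [-0.0039  0.0049 -1.    ] jaw 10.03 w 79.8 F [ 0.  -0.7 -0.2] q6 -0.31
shift [  51.  -186.6 -109.6] turn -0.069
```

Emit:
move_arm:
  rows:
    - [[3,-25,-14],-0.01,80]
    - [[8,-52,-30],-0.03,80]
    - [[15,-80,-46],-0.05,80]
    - [[24,-108,-63],-0.07,80]
    - [[33,-136,-80],-0.07,80]
    - [[42,-162,-95],-0.07,80]
    - [[48,-180,-106],-0.07,80]
    - [[50,-187,-110],-0.07,80]

```text
clock: 31.82
position: [0.4702, -0.2088, 0.1296]
ee_rot: [0.7, -0.083, 0.704, 0.088]
contact_force: [-0.1, -0.6, -0.1]
width: 0.0799
```

```bash
python3 wl.py w21
python3 - <<'E'
from h import *
c=viewer.get_calibration("wrist")
for r in finder.trace("tile","wrist")[:2]:
    m=r["mask"].astype(float); print(r["score"],r["centre"],m.sum())
    x0=unproj("wrist",c,r["centre"],.03)[0]
    x,f=fit({"wrist":m},{"wrist":c},box(.05,.05,.016),[x0[0],x0[1],.26],.015,True); print(np.round(x*[1000,1000,57.3],1),f)
plan([473,-206,40],14)
E
python3 look2.py d tile,batt,bowl,vase,prop_a,prop_short .105
```

```text
t 31.82 pos [ 470.2 -208.8  129.6] xaxis [-0.007   0.0052 -1.    ] jaw 13.88 w 79.9 F [-0.1 -0.6 -0.1] q6 -0.8
shift [ 69.2 118.5  30.6] turn 0.242
0.7 [289.6, 215.0] 4218.0
[ 476.6 -208.1   15. ] 0.029372716369620393
t 31.92 pos [ 471.6 -207.3  130.3] xaxis [-0.0053  0.0059 -1.    ] jaw 13.87 w 80.1 F [-0.8  1.8  0.5] q6 -0.79
shift [90.3  0.3  2. ] turn -0.002
top tile 0.73 [ 473.1 -208.4   14.9] 0.049
top batt 0.76 [620.2 188.9   2.1] 0.045
top bowl 0.52 [616.6 189.4] 2.591
top vase 0.74 [500.7 216.4] 0.063
top prop_a 0.63 [590.   93.8] 1.961
top prop_a 0.62 [585.3 248. ] 4.193
top prop_short 0.64 [ 549.3 -257.1   29.7] 0.845
scene tile 0.59 [ 473.9 -205.9   16. ] 0.086
scene bowl 0.56 [627.1 192.8] 1.616
scene vase 0.65 [500.3 217.1] 0.109
scene prop_a 0.73 [638.7 279.9] 1.254
scene prop_a 0.68 [625.9 107.6] 2.76
scene prop_short 0.72 [ 549.7 -256.6    5.5] 0.063
```

View pics/w21.png

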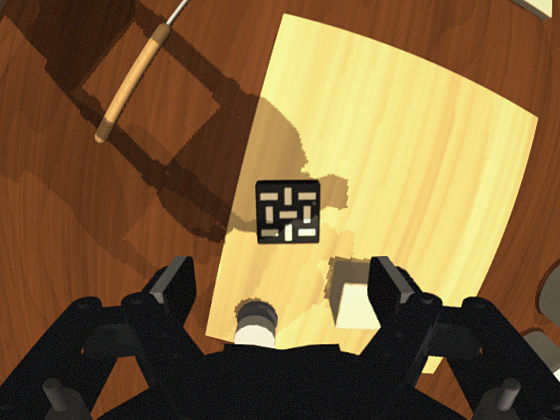

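View pics/d_scene.png

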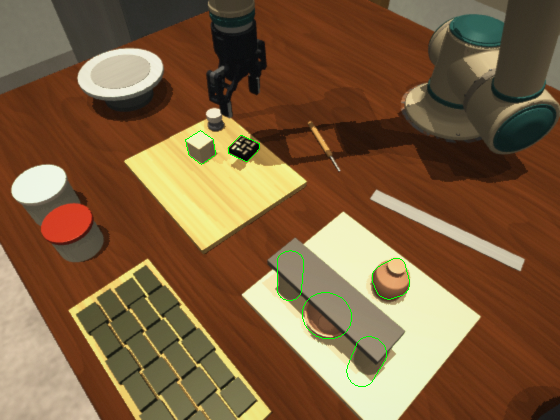

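View pics/d_top.png

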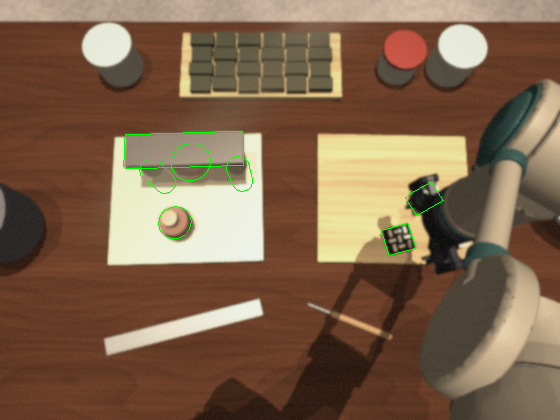

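Emit:
move_arm:
  rows:
    - [[6,0,2],-0.01,76]
    - [[18,0.5,3],-0.02,72]
    - [[34,0.5,3],-0.02,70]
    - [[50,0.5,3],-0.02,68]
    - [[66,0.5,3],-0.02,66]
    - [[80,0.5,3],-0.02,66]
    - [[88,0.5,3],-0.02,66]
    - [[90,0.5,3],-0.02,66]

```text
clock: 33.28
position: [0.4743, -0.2041, 0.0393]
ee_rot: [0.699, -0.091, 0.703, 0.096]
contact_force: [-1.1, -1.2, 0.7]
width: 0.0663
```

```bash
python3 wl.py w22; python3 -c "
from h import *
plan([474.5,-206.5,17],15)"
```

```text
t 33.28 pos [ 474.3 -204.1   39.3] xaxis [-0.0067  0.0067 -1.    ] jaw 15.21 w 66.3 F [-1.1 -1.2  0.7] q6 -0.81
shift [-20.9 114.9  27.7] turn 0.265
t 33.33 pos [ 474.7 -204.3   39.8] xaxis [-0.0058  0.0061 -1.    ] jaw 15.21 w 66.2 F [-0.4 -0.4 -0.1] q6 -0.81
shift [22.8 -2.3 -0.6] turn 0.004
```

View pics/w22.png

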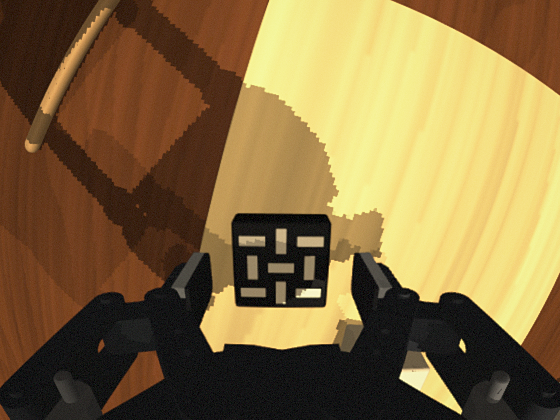

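Emit:
move_arm:
  rows:
    - [[4,-1,0],0,64]
    - [[8,-2,0],0,62]
    - [[12,-2,0],0,62]
    - [[16,-2,0],0,62]
    - [[19,-2,0],0,62]
    - [[21.5,-2,0],0,62]
    - [[23,-2,0],0,62]
    - [[23,-2,0],0,62]

```text
clock: 34.0
position: [0.4749, -0.206, 0.0165]
ee_rot: [0.699, -0.091, 0.703, 0.096]
contact_force: [0.0, -0.8, 0.3]
width: 0.0619
```

Emit:
move_arm:
  rows:
    - [[0.5,0,0],0,58]
    - [[0.5,0,0],0,54]
    - [[0.5,0,0],0,50]
    - [[0.5,0,0],0,46]
    - [[0.5,0,0],0,42]
    - [[0.5,0,0],0,42]
    - [[0.5,0,0],0,42]
  force: 35

```text
clock: 34.58
position: [0.475, -0.2061, 0.0164]
ee_rot: [0.699, -0.091, 0.703, 0.096]
contact_force: [-1.4, 0.7, 3.5]
width: 0.0486
```

```bash
python3 wl.py w23
```

```text
t 34.58 pos [ 475.  -206.1   16.4] xaxis [-0.0058  0.0061 -1.    ] jaw 15.21 w 48.6 F [-1.4  0.7  3.5] q6 -0.81
shift [-43.9 117.3  27.5] turn 0.265
```

View pics/w23.png

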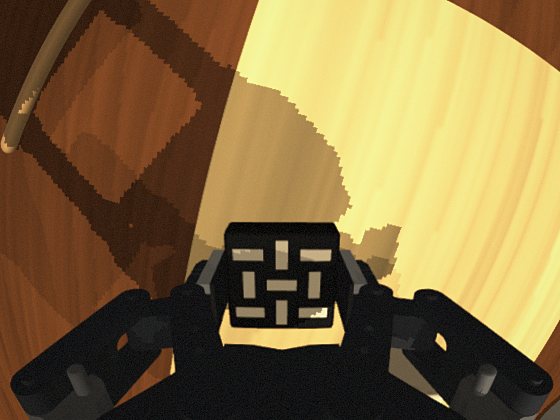

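Emit:
move_arm:
  rows:
    - [[-3,0,0],0,42]
    - [[-12,0,0],0,42]
    - [[-30,0,0],0,42]
    - [[-55,0,0],0,42]
    - [[-85,0,0],0,42]
    - [[-115,0,0],0,42]
    - [[-142,0,0],0,42]
    - [[-155,0,0],0,42]

```text
clock: 35.3
position: [0.4774, -0.2078, 0.1755]
ee_rot: [0.701, -0.093, 0.701, 0.095]
contact_force: [0.7, -0.4, -0.9]
width: 0.0489
```

```bash
python3 -c "
from h import *
plan([622,192.5,170],1.9)"
```

```text
t 35.3 pos [ 477.4 -207.8  175.5] xaxis [-5.e-04  3.e-03 -1.e+00] jaw 15.21 w 48.9 F [ 0.7 -0.4 -0.9] q6 -0.81
shift [  6.6 348.3 244.6] turn 0.232
```

Emit:
move_arm:
  rows:
    - [[0,6,4],0.01,42]
    - [[0,20,14],0.03,42]
    - [[0,40,28],0.05,42]
    - [[0,61,43],0.07,42]
    - [[0,82,58],0.09,42]
    - [[0,103,73],0.11,42]
    - [[0,124,87],0.13,42]
    - [[0,145,102],0.15,42]

```text
clock: 35.97
position: [0.5371, -0.0392, 0.1749]
ee_rot: [0.705, -0.039, 0.707, 0.042]
contact_force: [-0.8, -0.5, -0.6]
width: 0.0489
```

```bash
python3 -c "
from h import *
plan([622,192.5,170],1.9)"
```

```text
t 35.97 pos [537.1 -39.2 174.9] xaxis [-0.0028  0.0038 -1.    ] jaw 6.54 w 48.9 F [-0.8 -0.5 -0.6] q6 -0.32
shift [  5.5 220.5 110.8] turn 0.081
```

Emit:
move_arm:
  rows:
    - [[0,22,11],0.01,42]
    - [[0,46,23],0.03,42]
    - [[0,72,36],0.05,42]
    - [[0,100,50],0.07,42]
    - [[0,128,64],0.08,42]
    - [[0,156,78],0.081,42]
    - [[0,182,91],0.081,42]
    - [[0,202,101],0.081,42]

```text
clock: 36.63
position: [0.614, 0.1761, 0.1741]
ee_rot: [0.705, -0.01, 0.709, 0.014]
contact_force: [0.9, -0.4, -0.5]
width: 0.0488
```

Emit:
move_arm:
  rows:
    - [[0,8,4],0,42]
    - [[0,12,6],0,42]
    - [[0,13,7],0,42]
    - [[0,13,7],0,42]

```text
clock: 36.97
position: [0.62, 0.1885, 0.1735]
ee_rot: [0.705, -0.011, 0.709, 0.013]
contact_force: [0.4, -0.7, -1.0]
width: 0.0487
```

```bash
python3 wl.py w24; python3 -c "
from h import *
plan([622,192.5,130],1.9)"
```

```text
t 36.97 pos [620.  188.5 173.5] xaxis [-0.0061  0.0036 -1.    ] jaw 1.93 w 48.7 F [ 0.4 -0.7 -1. ] q6 0.15
shift [ 112.5 -269.8 -157.5] turn 0.034
t 37.02 pos [620.1 188.1 173.8] xaxis [-0.0058  0.0037 -1.    ] jaw 1.89 w 49.1 F [-0.3  0.2 -0.8] q6 0.15
shift [43.8  4.2  2.3] turn -0.0
```

View pics/w24.png

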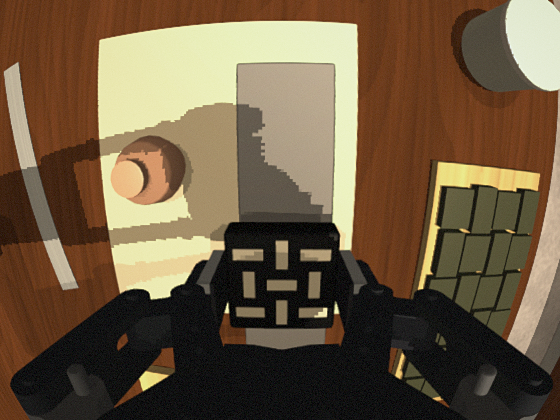

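Emit:
move_arm:
  rows:
    - [[4,2,1],0,42]
    - [[11,4,2],0,42]
    - [[19,4,2.5],0,42]
    - [[27,4,2.5],0,42]
    - [[35,4,2.5],0,42]
    - [[41,4,2.5],0,42]
    - [[44,4,2.5],0,42]
    - [[44,4,2.5],0,42]

```text
clock: 37.68
position: [0.6214, 0.1922, 0.1285]
ee_rot: [0.704, -0.01, 0.71, 0.013]
contact_force: [-0.1, -0.2, -0.3]
width: 0.0494
```

```bash
python3 wl.py w25; python3 -c "
from h import *
plan([622,192.5,120.5],1.9)"
```

```text
t 37.68 pos [621.4 192.2 128.5] xaxis [-0.008   0.0033 -1.    ] jaw 1.89 w 49.4 F [-0.1 -0.2 -0.3] q6 0.16
shift [  67.8 -273.3 -159. ] turn 0.033
t 37.73 pos [621.9 192.3 129.2] xaxis [-0.0068  0.0035 -1.    ] jaw 1.89 w 49.1 F [ 0.   0.4 -1.4] q6 0.16
shift [8.7 0.2 0.2] turn -0.0
```

View pics/w25.png

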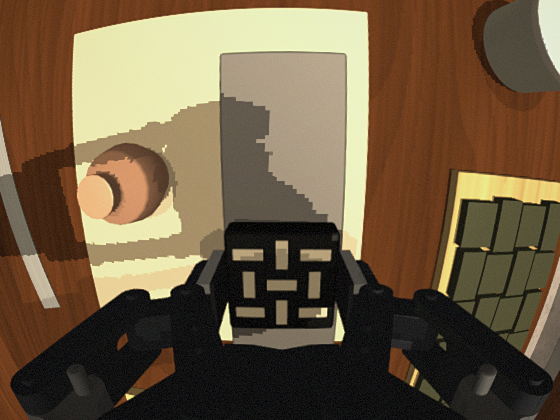

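Emit:
move_arm:
  rows:
    - [[1,0,0.5],0,42]
    - [[2.5,0,0.5],0,42]
    - [[4,0,0.5],0,42]
    - [[5.5,0,0.5],0,42]
    - [[7,0,0.5],0,42]
    - [[7.5,0,0.5],0,42]
    - [[7.5,0,0.5],0,42]

```text
clock: 38.32
position: [0.6222, 0.1923, 0.1215]
ee_rot: [0.705, -0.01, 0.71, 0.013]
contact_force: [0.4, -0.2, -1.3]
width: 0.049
```

Emit:
move_arm:
  rows:
    - [[0.3,0,0],0,42]
    - [[0.6,0,0],0,42]
    - [[0.9,0,0],0,42]
    - [[0.9,0,0],0,42]

```text
clock: 38.65
position: [0.6222, 0.1923, 0.1207]
ee_rot: [0.705, -0.01, 0.709, 0.013]
contact_force: [0.3, -0.7, -0.7]
width: 0.0491
```

Emit:
move_arm:
  rows:
    - [[0.3,0,0],0,42]
    - [[0.6,0,0],0,42]
    - [[0.6,0,0],0,42]

```text
clock: 38.9
position: [0.6223, 0.1923, 0.1205]
ee_rot: [0.705, -0.01, 0.709, 0.013]
contact_force: [-0.2, -0.2, 0.8]
width: 0.0492
```

Emit:
move_arm:
  rows:
    - [[0.3,0,0],0,42]
    - [[0.5,0,0],0,42]
    - [[0.5,0,0],0,42]

```text
clock: 39.15
position: [0.6224, 0.1923, 0.1204]
ee_rot: [0.705, -0.01, 0.709, 0.013]
contact_force: [-0.5, -0.4, 3.5]
width: 0.0488
```

Seated. Open slowly, then rise.

Emit:
move_arm:
  rows:
    - [[0,0,0],0,49]
    - [[0,0,0],0,51]
    - [[0,0,0],0,53]
    - [[0,0,0],0,56]
    - [[0,0,0],0,60]
    - [[0,0,0],0,64]
    - [[0,0,0],0,66]
    - [[0,0,0],0,66]

```text
clock: 39.82
position: [0.6224, 0.1923, 0.1203]
ee_rot: [0.705, -0.01, 0.709, 0.013]
contact_force: [0.0, -0.0, 0.3]
width: 0.0661
```

Emit:
move_arm:
  rows:
    - [[-3,0,0],0,66]
    - [[-10,0,0],0,66]
    - [[-20,0,0],0,66]
    - [[-32,0,0],0,66]
    - [[-46,0,0],0,66]
    - [[-60,0,0],0,66]
    - [[-74,0,0],0,66]
    - [[-80,0,0],0,66]

```text
clock: 40.48
position: [0.6242, 0.1923, 0.2038]
ee_rot: [0.707, -0.01, 0.707, 0.013]
contact_force: [0.6, 1.0, 0.6]
width: 0.0661
```

Emit:
move_arm:
  rows:
    - [[0,-10,-5],0,66]
    - [[0,-35,-17],0,66]
    - [[0,-65,-32],0,66]
    - [[0,-95,-48],0,66]
    - [[0,-130,-65],0,66]
    - [[0,-165,-82],0,66]
    - [[0,-195,-97],0,66]
    - [[0,-215,-107],0,66]

```text
clock: 41.15
position: [0.5216, -0.0291, 0.2027]
ee_rot: [0.706, -0.01, 0.708, 0.012]
contact_force: [0.3, -0.5, -0.1]
width: 0.0658
```

Emit:
move_arm:
  rows:
    - [[0,-20,0],0,66]
    - [[0,-50,0],0,66]
    - [[0,-80,0],0,66]
    - [[0,-110,0],0,66]
    - [[0,-140,0],0,66]
    - [[0,-165,0],0,66]
    - [[0,-175,0],0,66]
    - [[0,-175,0],0,66]

```text
clock: 41.82
position: [0.5264, -0.2063, 0.2016]
ee_rot: [0.706, -0.009, 0.708, 0.011]
contact_force: [-0.2, -0.1, 1.3]
width: 0.0659
```

```bash
python3 look2.py e tile,batt,vase,prop_short .105 .119
```

```text
top tile 0.88 [6.204e+02 1.898e+02 2.000e-01] 0.066
top batt 0.91 [620.1 188.7   1.9] 0.035
top vase 0.64 [501.7 216.9] 0.046
top prop_short 0.8 [ 547.8 -258.3   10.3] 0.176
scene tile 0.9 [621.6 192.1   4.8] 0.065
scene batt 0.69 [621.5 190.6   1.8] 0.021
scene vase 0.57 [500.5 217.3] 0.11
scene prop_short 0.65 [ 548.9 -257.     3.5] 0.075
```

View pics/e_top.png

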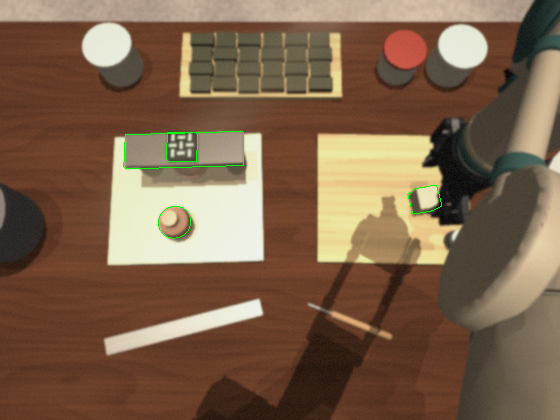

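View pics/e_scene_raw.png

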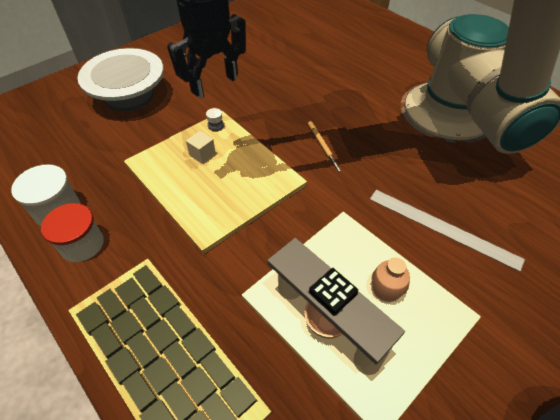

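```bash
python3 -c "
from rig import manip
print(manip.sign_off(), manip.get_state()['clock'])"
```

```text
the job is handed in; nothing more can be done
the job is handed in; nothing more can be done
```

The upper tier is built and handed in at about 42 s of the 112 s allowed. I stood the two tube props left and right of the bowl, laid the batt across them, then laid the tile on top. Each piece was lowered until the wrist force showed contact, then released.

What the last camera checks showed:
- **Props:** about 82–84 mm (left) and 84–85 mm (right) from the bowl centre, against 84 mm wanted, and about 1 mm off its line. This was measured before the batt hid them.
- **Batt:** turned 1.8–2.1°, against the shelf's 1.8–2.0°. Its centre is about 0.5–2.5 mm in x and 1.5–3 mm in y from where each camera had earlier put the bowl.
- **Tile:** about 1–1.5 mm from the batt centre. The two cameras read its angle as 0.2° and 4.8°, averaging 2.5°; the gripper was at 1.9° when it let go.
- **Vase and short square prop:** within 1–3 mm of where they started, which is within measuring noise.

Some checks did not settle things:
- **Bowl:** it had not moved when checked before the batt went on. After that it was hidden, and the fits for it and the props failed.
- **Camera offset:** the two fixed cameras disagree by about 2–3 mm, so I compared positions within one camera or averaged the two.
- **Batt in the gripper:** the fits were unusable because the arm blocked the view. I checked its position with a projected outline instead.

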